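# Turn the caddy insert round, fill it and set the dose counter

## Robot

A 6-joint arm with a two-finger parallel gripper is mounted at the origin on the work surface. World frame = base frame: x ahead of the robot, y to its left, z up, the work surface at z = 0. Lengths are in m, angles in rad, forces in N, time in s.
With the tool pointing down it reaches from about 0.3 to 0.75 m from the base axis. Payload 8.5 kg.
Tool frame: the origin (TCP) lies midway between the tips of the shut fingers; the grasp point (between the pads) lies 19 mm behind it; z points along the fingers, y is the direction in which the jaws open and shut (so a half turn about z gives the same grasp; the last joint's range is limited). The gripper opens to 88 mm and grips with 3 to 60 N. Pads are 18 mm wide; open, the fingers measure 123 mm over their backs; the gripper's body (75 mm by 187 mm) begins 45 mm behind the grasp point.
Start: joints at [0.957, 0.381, 1.297, -0, 1.464, -0.215], TCP at [0.214, 0.507, 0.239] pointing down, gripper open.
Joint ranges: [-3.11, 3.11], [-0.89, 2.33], [0.22, 2.48], [-1.42, 4.56], [0.17, 2.85], [-2.88, 2.88]. Speed limits (rad/s): [2.39, 2.39, 3.14, 3.14, 3.14, 3.14].

## Interface

Orientations are given as [roll, pitch, yaw] about the fixed x, y, z axes, in that order (R = Rz(yaw) Ry(pitch) Rx(roll)).
In Python, from bench import telemetry, imaging, robot gives the robot as it stands. The module is installed in compiled form; this text tells all that it offers.
- The arm moves only by the shell command python3 -m jog 'ROWS'. ROWS is JSON, a list of rows, each an object of numbers: "dx", "dy", "dz": the shift along the tool's x, y, z in mm; "ax", "ay", "az": the turn, a rotation vector about the tool's x, y, z in degrees; "jaw": the opening in per cent of the stroke, from 0 (shut) to 100 (fully open). In form: [{"dx": .., "dy": .., "dz": .., "ax": .., "ay": .., "az": .., "jaw": ..}, ...]. A call has 1 to 10 rows; each row shifts and turns the commanded pose from where the row before left it, along the tool's axes as they then stand; what a row does not reach is not made up. A row lasts 1/8 s, in which the tool goes at most 62.5 mm and 10.7 degrees, less where a joint would pass 70% of its speed; a pose out of reach is approached as far as the arm can. A call with a gripper value outside its range is refused whole. The fingers move at their own pace and stop on an object; the grip force is fixed at half the most. Time passes only in rows, so rows that do not move let the fingers close. It gives the time, the measured TCP pose, the force and the opening at its end, in the units of the state.
- telemetry.observe(): the state, without advancing time (a new reading comes with each control period).
- imaging.snapshot(name): name is "scene" or "side" or "wrist"; returns a dict with "img" (384x512x3 uint8, blue, green, red), "z_map" (384x512 float32, m along the optical axis (not along the pixel's ray), 0 where there is no reading), "mtx" (3x3 intrinsics, pixels), "k1" (the pictures are not rectified: a ray, as slopes to the right and down, at radius r is drawn at 1 + k1 r^2 times it, then the intrinsics apply), "R" (3x3) and "t" (3): a world point X has camera coordinates R X + t; the wrist camera has in their place "tool_from_camera" (4x4, takes a point from camera to tool coordinates, whose origin is the TCP and whose axes are the flange's). Camera axes: x right, y down, z forward; pixel columns grow to the right and rows downward; lengths in m; the calibration is good to about 2 mm. A picture is of the moment at which its call begins: read the wrist's pose just before it.
- robot.hand_in(): hands the job in, once; it reports no verdict.
The state is a dict: "t": time; "joint_pos": joint angles; "joint_vel": joint speeds; "joint_efforts": joint torques, N m; "position": TCP position; "tool_rot": TCP orientation; "wrist_force": force on the tool from outside, world axes, zero at the start; "moment": the same for the moment, N m; "opening": finger opening in m.
Only numpy, scipy, OpenCV 4.12 (cv2) and the standard library are available. Lean on these libraries where they do the work, as an engineer would, in place of code of your own. Each camera call takes 0.05 s, during which the arm holds its last target. There are 200 camera calls.

## Task

Get the medicine caddy ready: its white insert sits back to front, so lift it out of the pink caddy, turn it half a turn and seat it fully home again with its tab next to the caddy's thumb ledge. Stand every small brown jar upright on the floor of a well of its own in the insert, and turn the counter cap on the brown bottle to 5. Leave everything else on the cabinet where it is.

Things in the scene. Friction and masses are not known exactly. Their poses are not given: they have to be found in the camera images.
- caddy: pink plastic caddy, housing of the insert: open tray fixed to the cabinet top, outside 50 (its x) x 266 (y) x 14 mm tall, walls 3 mm; pocket 44 x 260 mm, its floor 4 mm above the cabinet top. A low thumb ledge, 36 mm wide, 6 mm high, sticks out 25 mm at its +y end only; the other end is plain. Origin: centre of the underside; z up.
- insert: white lift-out insert, loose, about 180 g, 40 (x) x 256 (y) mm, walls 16 mm tall and 4 mm thick, foot stepped in 2 mm all round; 2 mm play each side in the caddy's pocket, where it rests on the floor, wall tops 20 mm above the cabinet top. It starts seated back to front. Origin: centre of its underside; +y points to its tab end, z up.
- insert_grip (a point): centre of the insert's square grip post, at the insert's middle: 22 x 22 mm, sides along the insert's x and y, standing up to 50 mm above the insert's underside; this point is 34 mm above the underside (38 mm above the cabinet top when seated). Axes: the insert's.
- insert_tab (a point): foot of the insert's tab, 126 mm from the insert's centre along its +y, 16 mm above its underside. The tab is a small upright plate, 24 mm wide, 4 mm thick, 12 mm above the walls; the other end has none. Right way round, this point is at y = +126 mm in the caddy's frame (tab next to the thumb ledge).
- dial (a joint): angle (rad) of the grey counter cap on the brown bottle: 0 with its black pointer bar at the long black zero bar of the white scale ring, growing clockwise seen from above, range 0 to 7. Number k is k x 45 deg clockwise of the zero bar, marked by k dots; the cap clicks softly into each (about 0.1 N m) and stays. 5 is 3.927 rad. It starts between 1 and 3, settling on a number.
- dial_grip (a point): centre of the counter cap, on its turning axis, half-way up, 85 mm above the cabinet top: cap 42 mm across, 30 mm tall; the scale ring, 72 mm across, ends 1 mm below the cap. The brown bottle, 62 mm across, is fixed in a dark steel foot 86 mm across. The axes turn with the cap: the pointer lies along -x, z up.
- well1 (a point): centre of the floor of a square well in the insert, 32 x 32 mm and 12 mm deep, floor 4 mm above the insert's underside; -108 mm along the insert's y from its centre. It moves with the insert.
- well2 (a point): centre of the floor of a square well in the insert, 32 x 32 mm and 12 mm deep, floor 4 mm above the insert's underside; -72 mm along the insert's y from its centre. It moves with the insert.
- well3 (a point): centre of the floor of a square well in the insert, 32 x 32 mm and 12 mm deep, floor 4 mm above the insert's underside; -36 mm along the insert's y from its centre. It moves with the insert.
- well4 (a point): centre of the floor of a square well in the insert, 32 x 32 mm and 12 mm deep, floor 4 mm above the insert's underside; +36 mm along the insert's y from its centre. It moves with the insert.
- well5 (a point): centre of the floor of a square well in the insert, 32 x 32 mm and 12 mm deep, floor 4 mm above the insert's underside; +72 mm along the insert's y from its centre. It moves with the insert.
- well6 (a point): centre of the floor of a square well in the insert, 32 x 32 mm and 12 mm deep, floor 4 mm above the insert's underside; +108 mm along the insert's y from its centre. It moves with the insert.
- jar1_c (a point): centre (half-way up) of a small jar of brown glass with an aluminium lid, upright, 26 mm across, 36 mm tall, about 45 g, with a thick heavy base; loose; four to six such equal jars are present. z is its axis. Standing in a well of the seated insert its centre is 26 mm above the cabinet top.
- jar2_c (a point): centre (half-way up) of a small jar of brown glass with an aluminium lid, upright, 26 mm across, 36 mm tall, about 45 g, with a thick heavy base; loose; four to six such equal jars are present. z is its axis. Standing in a well of the seated insert its centre is 26 mm above the cabinet top.
- jar3_c (a point): centre (half-way up) of a small jar of brown glass with an aluminium lid, upright, 26 mm across, 36 mm tall, about 45 g, with a thick heavy base; loose; four to six such equal jars are present. z is its axis. Standing in a well of the seated insert its centre is 26 mm above the cabinet top.
- jar4_c (a point): centre (half-way up) of a small jar of brown glass with an aluminium lid, upright, 26 mm across, 36 mm tall, about 45 g, with a thick heavy base; loose; four to six such equal jars are present. z is its axis. Standing in a well of the seated insert its centre is 26 mm above the cabinet top.
- jar5_c (a point): centre (half-way up) of a small jar of brown glass with an aluminium lid, upright, 26 mm across, 36 mm tall, about 45 g, with a thick heavy base; loose; four to six such equal jars are present. z is its axis. Standing in a well of the seated insert its centre is 26 mm above the cabinet top.
- jar6_c (a point): centre (half-way up) of a small jar of brown glass with an aluminium lid, upright, 26 mm across, 36 mm tall, about 45 g, with a thick heavy base; loose; four to six such equal jars are present. z is its axis. Standing in a well of the seated insert its centre is 26 mm above the cabinet top.
- cup: white ceramic cup, 76 mm across, 80 mm tall; bystander, leave it where it is. Origin: centre of its underside.
- organizer: closed pink weekly pill organizer with seven small flaps in a row, 34 x 154 x 27 mm, not the caddy; bystander, leave it where it is. Origin: centre of its underside.
- glasses_case: black reading-glasses case, 62 x 158 x 36 mm; bystander, leave it where it is. Origin: centre of its underside.
- tweezers: steel tweezers lying flat, 97 mm long along its x, about 19 mm wide, 8 mm high; bystander, leave it where it is. Origin: centre of its underside.
- lotion: white lotion bottle, 60 mm across, 150 mm tall; bystander, leave it where it is. Origin: centre of its underside.
- soap: bar of white soap, 55 x 85 x 22 mm; bystander, leave it where it is. Origin: centre of its underside.

How it is judged:
By the outcome, as a careful person would: the job done as asked, in the order asked, and still so for the second after the job is handed in, with the robot touching nothing.
Of jar1, jar2, jar3, jar4, jar5, jar6 only 4 to 6 are there at a start; the rules pass over those that are not, and their reading is None.
At some moment in a run one of jar1, jar2, jar3, jar4, jar5, jar6 may be knocked a few centimetres aside while the robot is not near it.
It also fails if it takes over 210 s, if anything falls off the work surface, if the arm or the gripper's body presses on something with over 40 N, if the wrist force passes 120 N, or if a joint passes its speed limit or range.

## Working session

There is one attempt and no reset: what is moved stays moved. The work goes in short steps, Python scripts to look and compute and a shell command to move; the robot and the scene stay as the last step left them, time stands still between calls to the robot, and variables do not carry over. Pictures are saved under pics/ and viewed, about 12 in all and at most 16, crops included, and the job is handed in when it is done.

```bash
mkdir -p pics; cat > h.py <<'E'
import numpy as np, cv2
from scipy.spatial.transform import Rotation as Ro
from bench import telemetry, imaging, robot
def tcp():
    s=telemetry.observe(); T=np.eye(4); T[:3,:3]=Ro.from_euler('xyz',s['tool_rot']).as_matrix(); T[:3,3]=s['position']; return T,s
def snap(n,out=None):
    T,s=tcp(); d=imaging.snapshot(n)
    if n=='wrist': W=T@np.array(d['tool_from_camera'])
    else:
        W=np.eye(4); R=np.array(d['R']); W[:3,:3]=R.T; W[:3,3]=-R.T@np.array(d['t'])
    d['W']=W
    if out: cv2.imwrite(f'pics/{out}.png',d['img']); np.savez(f'pics/{out}.npz',img=d['img'],z=d['z_map'],K=np.array(d['mtx']),k1=d['k1'],W=W)
    return d
def load(o):
    f=np.load(f'pics/{o}.npz'); return dict(img=f['img'],z_map=f['z'],mtx=f['K'],k1=float(f['k1']),W=f['W'])
def rays(d):
    K=np.array(d['mtx']);h,w=d['z_map'].shape
    v,u=np.mgrid[:h,:w].astype(float); x=(u-K[0,2])/K[0,0]; y=(v-K[1,2])/K[1,1]; xd,yd=x.copy(),y.copy()
    for _ in range(8):
        s=1+d['k1']*(x*x+y*y); x=xd/s;y=yd/s
    return np.stack([x,y,np.ones_like(x)],-1)
def cloud(d):   # HxWx3 world points, nan w/o depth
    z=d['z_map'].astype(float); P=rays(d)*z[...,None]; P[z<=0]=np.nan
    return P@d['W'][:3,:3].T+d['W'][:3,3]
def atz(d,u,v,z): # pixel to world on plane z
    K=np.array(d['mtx']);r=rays(d)[int(round(v)),int(round(u))]@d['W'][:3,:3].T; o=d['W'][:3,3]; return o+r*(z-o[2])/r[2]
def proj(d,X):
    K=np.array(d['mtx']);p=(np.asarray(X)-d['W'][:3,3])@d['W'][:3,:3]; x,y=p[...,0]/p[...,2],p[...,1]/p[...,2]; s=1+d['k1']*(x*x+y*y)
    return np.stack([K[0,0]*x*s+K[0,2],K[1,1]*y*s+K[1,2]],-1)
def state():
    T,s=tcp(); print('t',round(s['t'],2),'pos',np.round(s['position'],4),'rot',np.round(s['tool_rot'],3),'F',np.round(s['wrist_force'],1),'op',round(s['opening'],4),'j',np.round(s['joint_pos'],2))
E
python3 - <<'E'
from h import *
state()
for n in ('scene','side','wrist'):
    d=snap(n,n+'0'); print(n,np.round(d['W'],3).tolist(),d['k1'],np.array(d['mtx'])[0,0])
a=cv2.imread('pics/scene0.png');cv2.imwrite('pics/scene0b.png',cv2.resize(a,(800,600)))
E
```

```text
t 0.0 pos [0.2134 0.5066 0.2382] rot [-3.14  -0.     2.743] F [-0.7  1.  -0.8] op 0.0882 j [ 0.96  0.38  1.3  -0.    1.46 -0.22]
scene [[-0.189, 0.675, -0.713, 1.398], [0.982, 0.125, -0.142, 0.105], [-0.007, -0.727, -0.686, 0.868], [0.0, 0.0, 0.0, 1.0]] -0.01757799812332734 432.87538868858695
side [[0.965, -0.175, 0.195, 0.364], [-0.262, -0.633, 0.728, -0.862], [-0.004, -0.754, -0.657, 0.814], [0.0, 0.0, 0.0, 1.0]] -0.04140064483815835 414.0223580289996
wrist [[0.388, 0.876, 0.288, 0.139], [0.922, -0.368, -0.121, 0.538], [-0.0, 0.312, -0.95, 0.385], [0.0, 0.0, 0.0, 1.0]] -0.011692453239157085 291.45738905746066
```

View pics/scene0b.png

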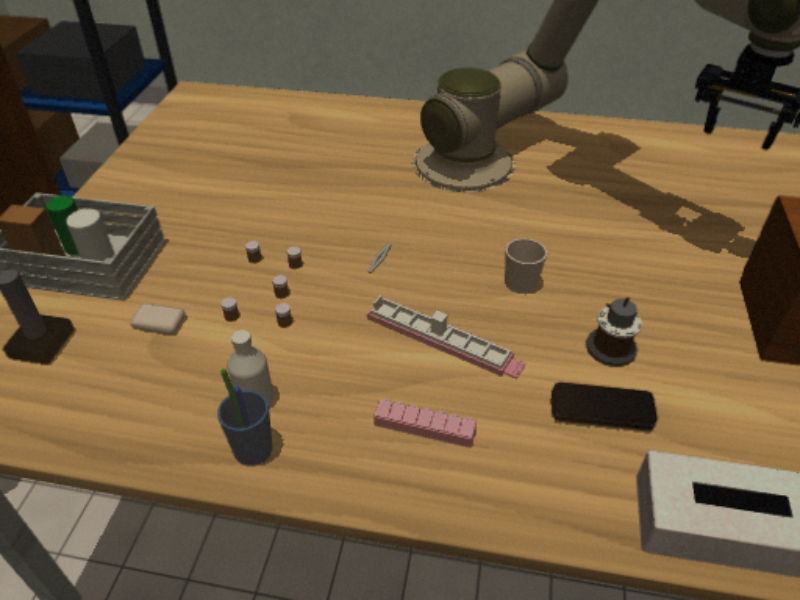

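View pics/side0.png

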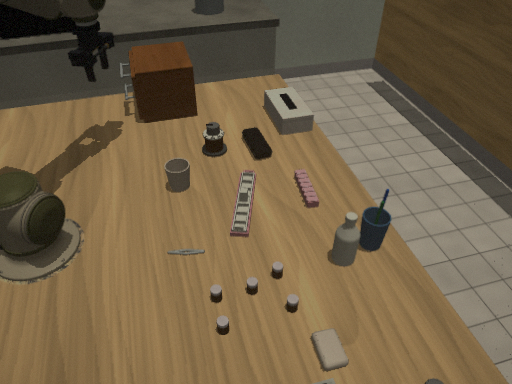

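The scene view (800x600) shows five jars at about (253,250), (294,256), (280,286), (229,308) and (283,314). The insert's post is at (440,322), its tab is at the left end (378,303), and the ledge is at (513,368). The bottle is at (620,320).

```bash
python3 - <<'E'
from h import *
C=[]
for n in ('scene0','side0'):
    d=load(n);P=cloud(d).reshape(-1,3);C.append(P)
    ok=np.isfinite(P[:,0])
    t=P[ok&(abs(P[:,2])<.006)&(P[:,0]>.2)&(P[:,0]<.8)&(abs(P[:,1])<.5)];print(n,'table z',np.median(t[:,2]))
    # grid clusters
    m=ok&(P[:,2]>.012)&(P[:,2]<.3)&(P[:,0]>.2)&(P[:,0]<.9)&(abs(P[:,1])<.6)
    Q=P[m];g=((Q[:,:2]-[.2,-.6])/.004).astype(int);M=np.zeros((176,301),np.uint8);M[g[:,0],g[:,1]]=1
    M=cv2.morphologyEx(M,cv2.MORPH_CLOSE,np.ones((3,3)))
    k,L,st,ce=cv2.connectedComponentsWithStats(M)
    lab=L[g[:,0],g[:,1]]
    for i in range(1,k):
        q=Q[lab==i]
        if len(q)<8: continue
        r=cv2.minAreaRect((q[:,:2]*1000).astype(np.float32))
        print(i,len(q),'ctr',np.round(r[0],0),'size',np.round(r[1],0),'ang',round(r[2],1),'z95',round(np.percentile(q[:,2],97)*1000), 'topmean',np.round(q[q[:,2]>q[:,2].max()-.008].mean(0)*1000))
# pink ledge/tab by colour in scene
d=load('scene0');P=cloud(d)
print('tab',P[190:198,238:248][...,:].reshape(-1,3)[np.nanargmax(P[186:200,236:250][...,2])%80]*1000 if 0 else '', 'ledge',np.round(P[235,329]*1000),'post',np.round(P[204,281]*1000))
E
```

```text
scene0 table z 0.0006985229835859696
1 96 ctr [207. 454.] size [14. 18.] ang 0.2 z95 298 topmean [206. 451. 297.]
2 124 ctr [242. 549.] size [24. 16.] ang 22.0 z95 294 topmean [247. 554. 292.]
3 2818 ctr [422. 582.] size [230.  34.] ang 0.1 z95 201 topmean [384. 578. 201.]
4 720 ctr [409. 157.] size [79. 72.] ang 5.7 z95 81 topmean [410. 158.  80.]
5 1098 ctr [ 504. -584.] size [ 33. 187.] ang 90.0 z95 92 topmean [ 508. -577.   91.]
6 88 ctr [ 433. -369.] size [28. 24.] ang 53.7 z95 39 topmean [ 433. -369.   37.]
7 88 ctr [ 436. -284.] size [29. 25.] ang 41.5 z95 39 topmean [ 437. -283.   36.]
8 100 ctr [ 522. -285.] size [25. 24.] ang 36.8 z95 39 topmean [ 522. -284.   36.]
10 980 ctr [579.  21.] size [267.  55.] ang 70.3 z95 54 topmean [580.  22.  54.]
11 882 ctr [556. 316.] size [78. 69.] ang 66.5 z95 102 topmean [552. 319. 101.]
12 108 ctr [ 597. -354.] size [29. 24.] ang 11.0 z95 39 topmean [ 597. -355.   37.]
13 110 ctr [ 593. -255.] size [27. 25.] ang 14.9 z95 39 topmean [ 594. -255.   37.]
14 466 ctr [ 638. -478.] size [86. 55.] ang 87.5 z95 25 topmean [ 638. -477.   22.]
15 
[... 1270 characters left out ...]
4. -356.] size [26. 25.] ang 72.7 z95 40 topmean [ 593. -356.   37.]
12 136 ctr [ 590. -256.] size [27. 24.] ang 76.2 z95 38 topmean [ 590. -257.   35.]
13 977 ctr [ 632. -479.] size [83. 56.] ang 88.0 z95 24 topmean [ 632. -481.   22.]
15 559 ctr [692. 293.] size [ 66. 158.] ang 4.1 z95 38 topmean [692. 291.  35.]
16 1028 ctr [ 767. -257.] size [46. 60.] ang 68.7 z95 150 topmean [ 769. -251.  149.]
17 442 ctr [771.  26.] size [157.  37.] ang 84.7 z95 29 topmean [771.  23.  26.]
18 1393 ctr [849. 456.] size [101. 240.] ang 0.0 z95 73 topmean [850. 451.  71.]
19 1036 ctr [ 860. -221.] size [69. 70.] ang 10.3 z95 161 topmean [ 869. -220.  170.]
tab  ledge [631. 158.   9.] post [587.  23.  55.]
```

```bash
cat >> h.py <<'E'
def to(x,y,z,yaw=None): # mm, deg
    T,s=tcp(); d=T[:3,:3].T@(np.array([x,y,z])-T[:3,3]*1000); r=np.degrees(Ro.from_matrix(T[:3,:3].T@Ro.from_euler('xyz',[180,0,yaw],degrees=True).as_matrix()).as_rotvec()) if yaw is not None else 0
    print('to',(x,y,z),'d',np.round(d,1),'rot',np.round(r,1))
E
python3 -m jog '[{"dx":-50,"dy":-29.5},{"dx":-50,"dy":-29.5},{"dx":-50,"dy":-29.5},{"dx":-50,"dy":-29.5},{"dx":-50,"dy":-29.5},{"dx":-50,"dy":-29.5},{"dx":-50,"dy":-29.5},{"dx":-50,"dy":-29.5},{"dx":-50,"dy":-29.5},{"dx":-50,"dy":-29.5}]'; python3 -m jog '[{"dx":-25,"dy":-13,"az":-3},{},{}]'
python3 - <<'E'
from h import *
state(); snap('wrist','w1'); to(578,20,200,160)
E
```

```text
t 0.15 pos [0.2134 0.5067 0.2383] rot [-3.141 -0.     2.743] F [-0.2  0.8 -0.1] op 0.0885 j [ 0.96  0.38  1.3  -0.    1.46 -0.22]
to (578, 20, 200) d [-524.9 -306.9   38.6] rot [-0.  -0.  -2.8]schema error: expected keys dx, dy, dz, ax, ay, az, jaw
schema error: expected keys dx, dy, dz, ax, ay, az, jaw
```

View pics/w1.png

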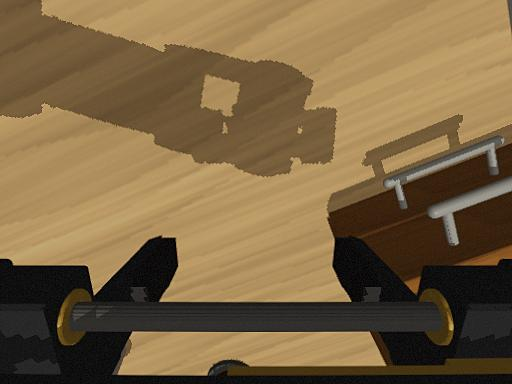

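The wrist view shows only bare table and the cabinet, and the rows were refused because every key is required. I'm resending them in full.

```bash

python3 -m jog '[{"dx":-50,"dy":-29.5,"dz":0,"ax":0,"ay":0,"az":0,"jaw":100},{"dx":-50,"dy":-29.5,"dz":0,"ax":0,"ay":0,"az":0,"jaw":100},{"dx":-50,"dy":-29.5,"dz":0,"ax":0,"ay":0,"az":0,"jaw":100},{"dx":-50,"dy":-29.5,"dz":0,"ax":0,"ay":0,"az":0,"jaw":100},{"dx":-50,"dy":-29.5,"dz":0,"ax":0,"ay":0,"az":0,"jaw":100},{"dx":-50,"dy":-29.5,"dz":0,"ax":0,"ay":0,"az":0,"jaw":100},{"dx":-50,"dy":-29.5,"dz":0,"ax":0,"ay":0,"az":0,"jaw":70},{"dx":-50,"dy":-29.5,"dz":0,"ax":0,"ay":0,"az":0,"jaw":70},{"dx":-50,"dy":-29.5,"dz":0,"ax":0,"ay":0,"az":0,"jaw":70},{"dx":-50,"dy":-29.5,"dz":0,"ax":0,"ay":0,"az":0,"jaw":70}]'
python3 -m jog '[{"dx":-25,"dy":-12,"dz":0,"ax":0,"ay":0,"az":-2.8,"jaw":70},{"dx":0,"dy":0,"dz":0,"ax":0,"ay":0,"az":0,"jaw":70},{"dx":0,"dy":0,"dz":0,"ax":0,"ay":0,"az":0,"jaw":70}]'
python3 - <<'E'
from h import *
state(); d=snap('wrist','w1'); to(578,20,200,160)
P=cloud(d); 
for lo,hi,nm in ((.048,.060,'post'),(.017,.0225,'walltops'),(.026,.036,'tab')):
    q=P[np.isfinite(P[...,0])&(P[...,2]>lo)&(P[...,2]<hi)&(np.hypot(P[...,0]-.578,P[...,1]-.02)<.16)]
    if len(q)>5:
        r=cv2.minAreaRect((q[:,:2]*1000).astype(np.float32)); print(nm,len(q),np.round(r[0],1),np.round(r[1],1),r[2],np.median(q[:,2]))
E
```

```text
t: 1.45
position: [0.5606, 0.0391, 0.2387]
tool_rot: [3.141, -0.0, 2.743]
wrist_force: [0.5, 0.6, 0.2]
opening: 0.0617
t: 1.82
position: [0.5775, 0.0209, 0.2386]
tool_rot: [3.141, -0.001, 2.792]
wrist_force: [-0.7, 0.0, -0.2]
opening: 0.0617
t 1.82 pos [0.5775 0.0209 0.2386] rot [ 3.141e+00 -1.000e-03  2.792e+00] F [-0.7  0.  -0.2] op 0.0617 j [-0.17  0.43  1.22  0.    1.5  -1.39]
to (578, 20, 200) d [-0.9 -0.9 38.9] rot [ 0. -0. -0.]
post 356 [576.   21.8] [21.2 21.4] 69.71129608154297 0.05488016706860588
walltops 2220 [577.4  20. ] [259.6  47.2] 70.42949676513672 0.020733908168839466
tab 125 [556.2 -33.4] [136.7  23.9] 69.04457092285156 0.03214759308131798
```

View pics/w1.png

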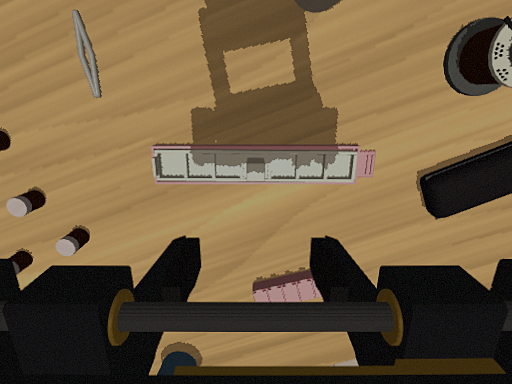

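The wrist view shows the insert lying across the view with its post at (256,168), the ledge on the right and the tab on the left. The TCP is over the post to within about 1 mm, so I'm descending and gripping.

```bash

python3 -m jog '[{"dx":0,"dy":0,"dz":40,"ax":0,"ay":0,"az":0,"jaw":70},{"dx":0,"dy":0,"dz":50,"ax":0,"ay":0,"az":0,"jaw":70},{"dx":0,"dy":0,"dz":50,"ax":0,"ay":0,"az":0,"jaw":70},{"dx":0,"dy":0,"dz":40,"ax":0,"ay":0,"az":0,"jaw":60},{"dx":0,"dy":0,"dz":20,"ax":0,"ay":0,"az":0,"jaw":50},{"dx":0,"dy":0,"dz":12,"ax":0,"ay":0,"az":0,"jaw":50},{"dx":0,"dy":0,"dz":0,"ax":0,"ay":0,"az":0,"jaw":40}]'
python3 -m jog '[{"dx":0,"dy":0,"dz":0,"ax":0,"ay":0,"az":0,"jaw":10},{"dx":0,"dy":0,"dz":0,"ax":0,"ay":0,"az":0,"jaw":10},{"dx":0,"dy":0,"dz":0,"ax":0,"ay":0,"az":0,"jaw":10},{"dx":0,"dy":0,"dz":0,"ax":0,"ay":0,"az":0,"jaw":10},{"dx":0,"dy":0,"dz":0,"ax":0,"ay":0,"az":0,"jaw":10}]'
python3 -c "
from h import *
state()"
```

```text
t: 2.75
position: [0.5779, 0.0206, 0.0268]
tool_rot: [-3.142, -0.0, 2.792]
wrist_force: [-0.8, -0.4, 0.8]
opening: 0.0369
t: 3.38
position: [0.5786, 0.0202, 0.0278]
tool_rot: [3.141, 0.002, 2.791]
wrist_force: [-0.6, 1.5, 6.3]
opening: 0.0219
t 3.38 pos [0.5786 0.0202 0.0278] rot [3.141e+00 2.000e-03 2.791e+00] F [-0.6  1.5  6.3] op 0.0219 j [-0.17  0.66  1.49  0.    0.99 -1.39]
```

```bash

python3 -m jog '[{"dx":0,"dy":0,"dz":-8,"ax":0,"ay":0,"az":0,"jaw":10},{"dx":0,"dy":0,"dz":-15,"ax":0,"ay":0,"az":0,"jaw":10},{"dx":0,"dy":0,"dz":-25,"ax":0,"ay":0,"az":0,"jaw":10},{"dx":0,"dy":0,"dz":-22,"ax":0,"ay":0,"az":0,"jaw":10},{"dx":0,"dy":0,"dz":0,"ax":0,"ay":0,"az":0,"jaw":10},{"dx":0,"dy":0,"dz":0,"ax":0,"ay":0,"az":0,"jaw":10}]'
python3 - <<'E'
from h import *
state(); d=snap('wrist','w2')
E
```

```text
t: 4.12
position: [0.5777, 0.0201, 0.0963]
tool_rot: [-3.141, -0.001, 2.792]
wrist_force: [0.0, -0.1, -1.8]
opening: 0.0219
t 4.12 pos [0.5777 0.0201 0.0963] rot [-3.141e+00 -1.000e-03  2.792e+00] F [ 0.  -0.1 -1.8] op 0.0219 j [-0.17  0.57  1.43 -0.    1.15 -1.39]
```

View pics/w2.png

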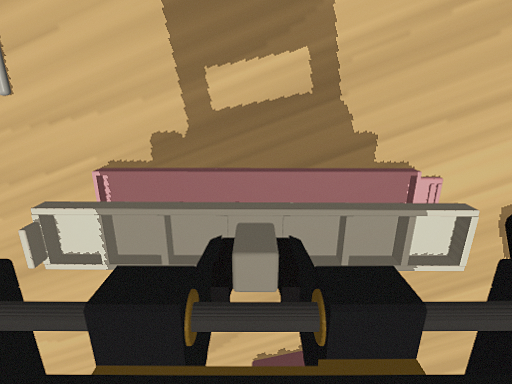

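The insert is held level, with its tab on the left at (30,245). The pink pocket is visible behind it at rows 170–205. Now the half turn, then I'll measure.

```bash
cat > m.py <<'E'
from h import *
def ins(name,zt):
    d=load(name);P=cloud(d)*1000;T,s=tcp();p0=np.array(s['position'])*1000
    R=np.array(Ro.from_euler('xyz',s['tool_rot']).as_matrix())
    B=d['img'].astype(int);pink=(B[...,2]-B[...,1]>35)&(B[...,0]-B[...,1]>5)
    a=np.isfinite(P[...,0])&(abs(P[...,2]-zt)<5)&(np.hypot(P[...,0]-578,P[...,1]-20)<150)&~pink
    q=P[a]@R - p0@R   # tool frame rel. TCP
    q=q[(abs(q[:,0])<30)&(abs(q[:,1])<150)]
    print('insert wall tops tool-x range',np.percentile(q[:,0],[1,50,99]).round(1),'y',np.percentile(q[:,1],[.5,99.5]).round(1))
    r=cv2.minAreaRect(q[:,:2].astype(np.float32));print(' rect',np.round(r[0],1),np.round(r[1],1),round(r[2],2))
    A=np.c_[q[:,:2],np.ones(len(q))];print(' plane',np.linalg.lstsq(A,q[:,2],rcond=None)[0].round(4))
    for e in (1,-1):
        k=q[(q[:,1]*e>60)];print('  end',e,'x extents',np.percentile(k[:,0],[2,98]).round(1))
    c=P[np.isfinite(P[...,0])&(P[...,2]<18)&pink&(np.hypot(P[...,0]-578,P[...,1]-20)<175)]
    r=cv2.minAreaRect(c[:,:2].astype(np.float32));print('pink',len(c),np.round(r[0],1),np.round(r[1],1),round(r[2],2))
    f=c[(c[:,2]<7)];ri=c[(c[:,2]>11)]
    for nm,k in(('floor',f),('rim',ri)):
        t=k@R-p0@R; t=t[abs(t[:,1])<140]
        print(nm,len(t),'tool x',np.percentile(t[:,0],[1,99]).round(1),'y',np.percentile(t[:,1],[1,99]).round(1))
        if len(t)>30: print('  line x-edges along y slope', [np.round(np.polyfit(*zip(*[(yy,np.percentile(t[abs(t[:,1]-yy)<8][:,0],p)) for yy in range(-110,111,20) if (abs(t[:,1]-yy)<8).sum()>4]),1),4) for p in (5,95)])
E
python3 -c "
from m import *
ins('w2',88.5)"
python3 -m jog '[{"dx":0,"dy":0,"dz":0,"ax":0,"ay":0,"az":9,"jaw":10},{"dx":0,"dy":0,"dz":0,"ax":0,"ay":0,"az":9,"jaw":10},{"dx":0,"dy":0,"dz":0,"ax":0,"ay":0,"az":9,"jaw":10},{"dx":0,"dy":0,"dz":0,"ax":0,"ay":0,"az":9,"jaw":10},{"dx":0,"dy":0,"dz":0,"ax":0,"ay":0,"az":9,"jaw":10},{"dx":0,"dy":0,"dz":0,"ax":0,"ay":0,"az":9,"jaw":10},{"dx":0,"dy":0,"dz":0,"ax":0,"ay":0,"az":9,"jaw":10},{"dx":0,"dy":0,"dz":0,"ax":0,"ay":0,"az":9,"jaw":10},{"dx":0,"dy":0,"dz":0,"ax":0,"ay":0,"az":9,"jaw":10},{"dx":0,"dy":0,"dz":0,"ax":0,"ay":0,"az":9,"jaw":10}]'
python3 -m jog '[{"dx":0,"dy":0,"dz":0,"ax":0,"ay":0,"az":9,"jaw":10},{"dx":0,"dy":0,"dz":0,"ax":0,"ay":0,"az":9,"jaw":10},{"dx":0,"dy":0,"dz":0,"ax":0,"ay":0,"az":9,"jaw":10},{"dx":0,"dy":0,"dz":0,"ax":0,"ay":0,"az":9,"jaw":10},{"dx":0,"dy":0,"dz":0,"ax":0,"ay":0,"az":9,"jaw":10},{"dx":0,"dy":0,"dz":0,"ax":0,"ay":0,"az":9,"jaw":10},{"dx":0,"dy":0,"dz":0,"ax":0,"ay":0,"az":9,"jaw":10},{"dx":0,"dy":0,"dz":0,"ax":0,"ay":0,"az":9,"jaw":10},{"dx":0,"dy":0,"dz":0,"ax":0,"ay":0,"az":9,"jaw":10},{"dx":0,"dy":0,"dz":0,"ax":0,"ay":0,"az":9,"jaw":10}]'
python3 -m jog '[{"dx":0,"dy":0,"dz":0,"ax":0,"ay":0,"az":0,"jaw":10},{"dx":0,"dy":0,"dz":0,"ax":0,"ay":0,"az":0,"jaw":10}]'
python3 - <<'E'
from m import *
state(); snap('wrist','w3'); ins('w3',88.5); to(577.7,20.1,96.3,-20)
E
```

```text
insert wall tops tool-x range [-17.2  13.2  22.9] y [-126.4  127.4]
 rect [2.4 0.2] [ 41.5 257.1] 0.26
 plane [-1.3000e-02  3.0000e-04  7.7177e+00]
  end 1 x extents [-17.3  22.1]
  end -1 x extents [-16.8  22.9]
pink 75 [568.8  36.9] [289.4  27.5] 69.42
t: 5.42
position: [0.5777, 0.0201, 0.0957]
tool_rot: [-3.14, 0.0, 1.216]
wrist_force: [-0.4, -0.1, -1.1]
opening: 0.0217
t: 6.68
position: [0.5777, 0.0201, 0.0957]
tool_rot: [3.141, 0.002, -0.355]
wrist_force: [0.2, -0.6, -2.8]
opening: 0.0221
t: 6.92
position: [0.5779, 0.0201, 0.0963]
tool_rot: [3.141, 0.001, -0.347]
wrist_force: [-0.0, -0.6, -1.7]
opening: 0.0219
t 6.92 pos [0.5779 0.0201 0.0963] rot [ 3.141e+00  1.000e-03 -3.470e-01] F [-0.  -0.6 -1.7] op 0.0219 j [-0.17  0.57  1.42 -0.    1.15  1.75]
insert wall tops tool-x range [-15.8  14.6  24.1] y [-126.2  127.7]
 rect [3.7 0.4] [ 41.2 257.6] 0.17
 plane [-1.4200e-02  1.6000e-03  8.2663e+00]
  end 1 x extents [-15.9  23.5]
  end -1 x extents [-15.4  24.2]
pink 86 [594.5  27.3] [287.7  22.1] 69.88
floor 43 tool x [ 2.8 24.1] y [-119.5  128.2]
  line x-edges along y slope [arra
[... 397 characters left out ...]
le(t[:,1],[1,99]).round(1))
                             ~~~~~~~~~~~~~^^^^^^^^^^^^^^^
    return _quantile_unchecked(
        a, q, axis, out, overwrite_input, method, keepdims, weights)
    return _ureduce(a,
                    func=_quantile_ureduce_func,
    ...<5 lines>...
                    overwrite_input=overwrite_input,
                    method=method)
    r = func(a, **kwargs)
    result = _quantile(arr,
                       quantiles=q,
    ...<2 lines>...
                       out=out,
                       weights=wgt)
    slices_having_nans = np.isnan(arr[-1, ...])
                                  ~~~^^^^^^^^^
IndexError: index -1 is out of bounds for axis 0 with size 0
```

```bash

python3 -m jog '[{"dx":0,"dy":0,"dz":-40,"ax":0,"ay":0,"az":0,"jaw":10},{"dx":0,"dy":0,"dz":-40,"ax":0,"ay":0,"az":0,"jaw":10},{"dx":0,"dy":0,"dz":-30,"ax":0,"ay":0,"az":0,"jaw":10},{"dx":0,"dy":0,"dz":0,"ax":0,"ay":0,"az":0,"jaw":10},{"dx":0,"dy":0,"dz":0,"ax":0,"ay":0,"az":0,"jaw":10}]'
python3 - <<'E'
from h import *
state(); d=snap('wrist','w4'); T,s=tcp(); R=T[:3,:3]
P=cloud(d); q=(P-T[:3,3])@R*1000
lab=cv2.cvtColor(d['img'],cv2.COLOR_BGR2LAB).astype(int); hsv=cv2.cvtColor(d['img'],cv2.COLOR_BGR2HSV).astype(int)
pink=((hsv[...,0]>165)|(hsv[...,0]<6))&(hsv[...,1]>40)&(abs(q[...,1])<165)&(abs(q[...,0])<60)&(P[...,2]<.03)
def fit(m,nm):
    k=q[m]; r=cv2.minAreaRect(k[:,:2].astype(np.float32)); print(nm,len(k),np.round(r[0],1),np.round(r[1],1),round(r[2],2),'z',np.percentile(P[m][:,2],[2,50,98]).round(4))
    for e in (-90,-45,0,45,90):
        j=k[abs(k[:,1]-e)<20]; print('   y',e,'x',np.percentile(j[:,0],[1,99]).round(1))
    return k
k=fit(pink,'caddy'); b=pink&(abs(q[...,1])<133); fit(b,'caddy body')
fit((P[...,2]>.17)&(abs(q[...,2]-8)<4)&(abs(q[...,0])<30)&(abs(q[...,1])<135),'insert')
print('y ends caddy',np.percentile(k[:,1],[.5,99.5]))
im=d['img'].copy(); im[pink]=(0,255,0); cv2.imwrite('pics/w4m.png',im)
E
```

```text
t: 7.6
position: [0.5775, 0.0202, 0.2051]
tool_rot: [3.141, 0.003, -0.349]
wrist_force: [-0.7, 0.0, -3.3]
opening: 0.0216
t 7.6 pos [0.5775 0.0202 0.2051] rot [ 3.141e+00  3.000e-03 -3.490e-01] F [-0.7  0.  -3.3] op 0.0216 j [-0.17  0.46  1.27 -0.    1.41  1.75]
caddy 9786 [ -2.1 -13.2] [290.4  55. ] 89.87 z [0.0034 0.0052 0.0157]
   y -90 x [-26.4  25.1]
   y -45 x [-24.7  25. ]
   y 0 x [-24.2  25. ]
   y 45 x [-24.9  25. ]
   y 90 x [-24.9  24.9]
caddy body 9279 [-2.  -0.5] [264.9  55. ] 89.87 z [0.0034 0.0052 0.0157]
   y -90 x [-26.4  25.1]
   y -45 x [-24.7  25. ]
   y 0 x [-24.2  25. ]
   y 45 x [-24.9  25. ]
   y 90 x [-24.9  24.9]
insert 10515 [4.1 0.3] [ 41.3 257.1] 0.05 z [0.1932 0.1977 0.1995]
   y -90 x [-15.5  24.4]
   y -45 x [-12.6  24.3]
   y 0 x [ 6.3 24.1]
   y 45 x [-12.9  23.9]
   y 90 x [-16.2  23.7]
y ends caddy [-155.15732437  130.1241986 ]
```

View pics/w4m.png

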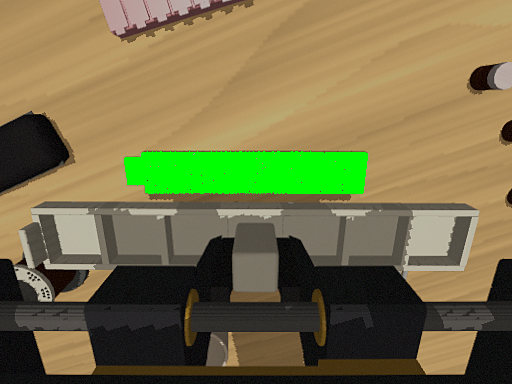

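```bash

python3 - <<'E'
from h import *
for n,p,yaw in (('w1',[.5775,.0209,.2386],2.792),('w2',[.5777,.0201,.0963],2.792),('w4',[.5775,.0202,.2051],-.349)):
    d=load(n); R=Ro.from_euler('xyz',[np.pi,0,yaw]).as_matrix()
    P=cloud(d); q=(P-np.array(p))@R*1000
    hsv=cv2.cvtColor(d['img'],cv2.COLOR_BGR2HSV).astype(int)
    pink=((hsv[...,0]>165)|(hsv[...,0]<6))&(hsv[...,1]>40)&(abs(q[...,1])<165)&(abs(q[...,0])<45)&(P[...,2]<.03)
    for nm,m in (('pink',pink),('rim',pink&(P[...,2]>.0115)),('ins',~pink&(P[...,2]>.0165)&(P[...,2]<.0235)&(abs(q[...,0])<30)&(abs(q[...,1])<129)),('post',(P[...,2]>.048)&(P[...,2]<.06)&(np.hypot(q[...,0],q[...,1])<25)),
       ('insN',(P[...,2]>.05)&(abs(q[...,2]-8)<4)&(abs(q[...,0])<30)&(abs(q[...,1])<135)),('postN',(P[...,2]>.09)&(abs(q[...,2]+27)<4)&(abs(q[...,0])<18)&(abs(q[...,1])<10.5))):
        k=q[m]
        if len(k)<30: continue
        x=[np.percentile(k[abs(k[:,1]-e)<20][:,0],[1.5,98.5]).round(1) for e in (-90,-45,0,45,90) if (abs(k[:,1]-e)<20).sum()>20]
        print(n,nm,len(k),'y',np.percentile(k[:,1],[.5,99.5]).round(1),'z',k[:,2].mean().round(1),'x by y',*x)
E
```

```text
w1 pink 1846 y [-131.2  157.1] z 226.8 x by y [-23.8  26.3] [-23.6  26.3] [-23.6  26.3] [-23.6  26.3] [-23.6  26.3]
w1 rim 1124 y [-131.3  133.1] z 224.0 x by y [-23.8  26.3] [-23.6  26.3] [-23.6  26.3] [-23.7  26.3] [-23.7  26.3]
w1 ins 2290 y [-125.3  127.8] z 218.1 x by y [-18.   22.1] [-17.9  21.8] [-17.6  21.1] [-19.2  20.9] [-19.2  20.6]
w1 post 356 y [-10.3  10.9] z 183.8 x by y [-8.7 12.2]
w2 pink 11369 y [-130.1  154.7] z 89.3 x by y [-1.9 26.8] [-2.4 26.7] [-2.5 26.7] [-2.5 26.7] [-2.5 26.7]
w2 rim 1868 y [-131.5  133.8] z 81.7 x by y [23.8 26.8] [23.7 26.8] [23.8 26.8] [23.8 26.8] [23.8 26.8]
w2 insN 10516 y [-126.4  127.4] z 7.8 x by y [-16.8  23. ] [-13.9  22.9] [ 5.2 22.7] [-14.3  22.4] [-17.5  22.2]
w2 postN 1878 y [-10.4  10.4] z -27.0 x by y [-7.7 13.6]
w4 pink 9786 y [-155.   130.3] z 198.3 x by y [-24.4  24.5] [-24.5  24.4] [-24.4  24.4] [-25.4  24.4] [-25.3  24.2]
w4 rim 1629 y [-133.4  131.6] z 190.5 x by y [-24.5  24.6] [-25.6  24.6] [-25.5  24.6] [-25.7  24.6] [-25.7  24.4]
w4 insN 10407 y [-126.1  127.8] z 7.9 x by y [-15.3  24.4] [-12.5  24.3] [ 6.6 24. ] [-12.9  23.8] [-16.   23.6]
w4 postN 1863 y [-10.3  10.3] z -26.9 x by y [-6.1 15. ]
```

```bash

python3 -m jog '[{"dx":-4,"dy":0,"dz":30,"ax":0,"ay":0,"az":0,"jaw":10},{"dx":0,"dy":0,"dz":40,"ax":0,"ay":0,"az":0,"jaw":10},{"dx":0,"dy":0,"dz":40,"ax":0,"ay":0,"az":0,"jaw":10},{"dx":0,"dy":0,"dz":30,"ax":0,"ay":0,"az":0,"jaw":10},{"dx":0,"dy":0,"dz":20,"ax":0,"ay":0,"az":0,"jaw":10},{"dx":0,"dy":0,"dz":0,"ax":0,"ay":0,"az":0,"jaw":10},{"dx":0,"dy":0,"dz":0,"ax":0,"ay":0,"az":0,"jaw":10}]'
cat > ck.py <<'E'
from h import *
def ck(n,tag):
    T,s=tcp(); p=T[:3,3]; R=Ro.from_euler('xyz',[np.pi,0,np.radians(-20)]).as_matrix()
    d=snap(n,tag); P=cloud(d); q=(P-p)@R*1000; zt=(p[2]-.007)
    hsv=cv2.cvtColor(d['img'],cv2.COLOR_BGR2HSV).astype(int)
    pink=((hsv[...,0]>165)|(hsv[...,0]<6))&(hsv[...,1]>40)&(abs(q[...,1])<170)&(abs(q[...,0])<45)&(P[...,2]<.02)
    for nm,m in (('pink',pink),('ins',~pink&(abs(P[...,2]-zt)<.005)&(abs(q[...,0])<35)&(abs(q[...,1])<135)),('post',(abs(P[...,2]-zt-.034)<.004)&(np.hypot(q[...,0],q[...,1])<25))):
        k=q[m]
        if len(k)<15: continue
        x=[np.percentile(k[abs(k[:,1]-e)<20][:,0],[1.5,98.5]).round(1).tolist() for e in (-90,-45,0,45,90) if (abs(k[:,1]-e)<20).sum()>10]
        print(n,nm,len(k),'y',np.percentile(k[:,1],[.5,99.5]).round(1),'x by y',*x)
E
python3 - <<'E'
from ck import *
state()
for n in ('wrist','scene','side'): ck(n,n+'5')
a=cv2.imread('pics/side5.png')[155:250,200:290]; b=cv2.imread('pics/scene5.png')[180:250,225:345]
cv2.imwrite('pics/c5.png',np.vstack([cv2.resize(a,(540,400),interpolation=2)[:,:],]) ) 
h=np.hstack([cv2.resize(a,None,fx=3.5,fy=3.5,interpolation=2),cv2.copyMakeBorder(cv2.resize(b,None,fx=4,fy=4,interpolation=2),0,332-280,0,0,0)]);cv2.imwrite('pics/c5.png',h)
E
```

```text
t: 8.52
position: [0.5745, 0.0214, 0.047]
tool_rot: [-3.142, -0.0, -0.35]
wrist_force: [-0.0, 0.5, -1.6]
opening: 0.0213
t 8.53 pos [0.5745 0.0214 0.047 ] rot [-3.142 -0.    -0.35 ] F [-0.   0.5 -1.6] op 0.0213 j [-0.17  0.63  1.48 -0.    1.03  1.75]
wrist pink 7121 y [-155.8  130.3] x by y [16.6, 27.8] [15.9, 27.7] [15.9, 27.6] [15.9, 27.6] [15.3, 27.5]
wrist ins 10545 y [-126.4  127.8] x by y [-15.4, 24.5] [-12.6, 24.2] [6.5, 24.0] [-12.9, 23.7] [-16.2, 23.5]
wrist post 2544 y [-21.6  21.7] x by y [-6.5, 14.8]
scene pink 732 y [-157.8  130.2] x by y [6.7, 30.6] [6.5, 30.4] [5.3, 30.5] [5.1, 29.8] [6.1, 29.6]
scene ins 518 y [-128.5  126.9] x by y [-15.6, 27.1] [-14.8, 27.3] [-11.3, 27.4] [-14.1, 25.8] [-14.9, 26.9]
scene post 67 y [-21.7  21. ] x by y [-4.0, 17.3]
side pink 215 y [-122.4  135.1] x by y [22.2, 26.8] [-22.3, 26.7] [-22.4, 26.9] [-22.6, 26.7]
side ins 216 y [-109.   130.3] x by y [-15.6, 22.5] [-16.1, 23.7] [-16.1, 22.9]
```

View pics/c5.png

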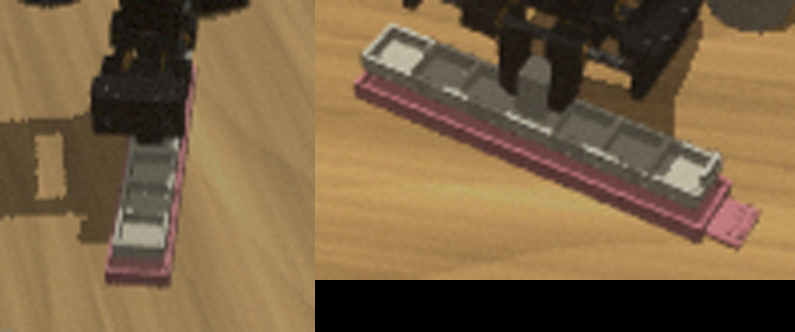

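The crops show the insert just above the pocket with its tab at the ledge end. All three cameras agree that it sits about 1.2 mm towards +x. I'm correcting that and lowering.

```bash

python3 -m jog '[{"dx":-1.2,"dy":-0.6,"dz":0,"ax":0,"ay":0,"az":0,"jaw":10},{"dx":0,"dy":0,"dz":5,"ax":0,"ay":0,"az":0,"jaw":10},{"dx":0,"dy":0,"dz":4,"ax":0,"ay":0,"az":0,"jaw":10},{"dx":0,"dy":0,"dz":3,"ax":0,"ay":0,"az":0,"jaw":10},{"dx":0,"dy":0,"dz":0,"ax":0,"ay":0,"az":0,"jaw":10}]'
python3 -m jog '[{"dx":0,"dy":0,"dz":2.5,"ax":0,"ay":0,"az":0,"jaw":10},{"dx":0,"dy":0,"dz":2.5,"ax":0,"ay":0,"az":0,"jaw":10},{"dx":0,"dy":0,"dz":0,"ax":0,"ay":0,"az":0,"jaw":10}]'
python3 -m jog '[{"dx":0,"dy":0,"dz":2,"ax":0,"ay":0,"az":0,"jaw":10},{"dx":0,"dy":0,"dz":0,"ax":0,"ay":0,"az":0,"jaw":10}]'
```

```text
t: 9.3
position: [0.5733, 0.0224, 0.0344]
tool_rot: [3.141, 0.001, -0.35]
wrist_force: [-0.2, -0.4, -2.0]
opening: 0.0214
t: 9.68
position: [0.5734, 0.0224, 0.0295]
tool_rot: [3.142, 0.0, -0.35]
wrist_force: [-0.1, -0.6, -2.3]
opening: 0.0215
t: 9.93
position: [0.5736, 0.0224, 0.0278]
tool_rot: [-3.142, -0.0, -0.35]
wrist_force: [0.6, 0.7, -1.2]
opening: 0.0216
```

```bash

python3 -m jog '[{"dx":0,"dy":0,"dz":1.2,"ax":0,"ay":0,"az":0,"jaw":10},{"dx":0,"dy":0,"dz":0,"ax":0,"ay":0,"az":0,"jaw":10}]'
python3 -m jog '[{"dx":0,"dy":0,"dz":0,"ax":0,"ay":0,"az":0,"jaw":30},{"dx":0,"dy":0,"dz":0,"ax":0,"ay":0,"az":0,"jaw":45},{"dx":0,"dy":0,"dz":0,"ax":0,"ay":0,"az":0,"jaw":60},{"dx":0,"dy":0,"dz":0,"ax":0,"ay":0,"az":0,"jaw":60}]'
python3 -m jog '[{"dx":0,"dy":0,"dz":-30,"ax":0,"ay":0,"az":0,"jaw":60},{"dx":0,"dy":0,"dz":-50,"ax":0,"ay":0,"az":0,"jaw":60},{"dx":0,"dy":0,"dz":-50,"ax":0,"ay":0,"az":0,"jaw":60},{"dx":0,"dy":0,"dz":-50,"ax":0,"ay":0,"az":0,"jaw":60},{"dx":0,"dy":0,"dz":0,"ax":0,"ay":0,"az":0,"jaw":60},{"dx":0,"dy":0,"dz":0,"ax":0,"ay":0,"az":0,"jaw":60}]'
python3 - <<'E'
from ck import *
state(); d=snap('wrist','w6'); T,s=tcp(); P=cloud(d); R=Ro.from_euler('xyz',[np.pi,0,np.radians(-20)]).as_matrix(); q=(P-T[:3,3])@R*1000
hsv=cv2.cvtColor(d['img'],cv2.COLOR_BGR2HSV).astype(int)
pink=((hsv[...,0]>165)|(hsv[...,0]<6))&(hsv[...,1]>40)&(abs(q[...,1])<170)&(abs(q[...,0])<45)&(P[...,2]<.02)
for nm,m in (('pink',pink),('ins',~pink&(P[...,2]>.0165)&(P[...,2]<.025)&(abs(q[...,0])<30)&(abs(q[...,1])<129))):
    k=q[m];z=P[m][:,2]*1000; print(nm,'y',np.percentile(k[:,1],[.5,99.5]).round(1))
    for e in (-90,-45,45,90):
        j=abs(k[:,1]-e)<20; print('  ',e,'x',np.percentile(k[j][:,0],[1.5,98.5]).round(1),'z',np.median(z[j]).round(1))
cv2.imwrite('pics/w6c.png',cv2.resize(d['img'][100:230,90:440],None,fx=2.2,fy=2.2,interpolation=2))
# jars now
for n in ('scene','side'):
    d=snap(n,n+'6');P=cloud(d).reshape(-1,3)*1000
    Q=P[(abs(P[:,2]-37)<4)&(P[:,0]>370)&(P[:,0]<700)&(P[:,1]>-450)&(P[:,1]<-180)]
    if len(Q)==0: continue
    M=np.zeros((340,280),np.uint8); g=(Q[:,:2]-[365,-455]).astype(int); M[g[:,0],g[:,1]]=1
    M=cv2.morphologyEx(M,cv2.MORPH_CLOSE,np.ones((9,9))); k,L,st,ce=cv2.connectedComponentsWithStats(M)
    for i in range(1,k):
        j=Q[L[g[:,0],g[:,1]]==i]
        if len(j)>10: c,r=cv2.minEnclosingCircle(j[:,:2].astype(np.float32)); print(n,np.round(c,1),round(r,1),len(j))
E
```

```text
t: 10.18
position: [0.5737, 0.0224, 0.0278]
tool_rot: [-3.141, -0.001, -0.35]
wrist_force: [-4.1, 0.5, 10.2]
opening: 0.0217
t: 10.68
position: [0.5735, 0.0224, 0.0264]
tool_rot: [3.142, 0.0, -0.35]
wrist_force: [-0.6, -0.5, 0.4]
opening: 0.0525
t: 11.42
position: [0.573, 0.0225, 0.2056]
tool_rot: [3.141, 0.001, -0.35]
wrist_force: [-0.3, -0.1, -0.0]
opening: 0.0532
t 11.43 pos [0.573  0.0225 0.2056] rot [ 3.141e+00  1.000e-03 -3.500e-01] F [-0.3 -0.1 -0. ] op 0.0532 j [-0.17  0.45  1.29  0.    1.41  1.75]
pink y [-156.5  131.8]
   -90 x [-20.5  29.6] z 14.9
   -45 x [-20.6  29.7] z 14.8
   45 x [-20.5  29.7] z 14.6
   90 x [-20.6  29.6] z 14.5
ins y [-126.2  127. ]
   -90 x [-13.7  25.4] z 20.7
   -45 x [-15.   25.1] z 20.7
   45 x [-14.9  24.6] z 20.7
   90 x [-14.9  24.5] z 20.5
scene [ 433.2 -367.8] 14.0 45
scene [ 435.8 -286.2] 15.4 43
scene [ 522.  -285.7] 14.4 50
scene [ 593.1 -256.3] 14.3 61
scene [ 596.8 -355. ] 15.2 52
side [ 429.7 -368.2] 13.9 112
side [ 432.8 -283.6] 13.4 97
side [ 517.8 -284.7] 13.9 87
side [ 590.2 -257.2] 13.8 75
side [ 593.5 -355.2] 13.8 98
```

View pics/w6c.png

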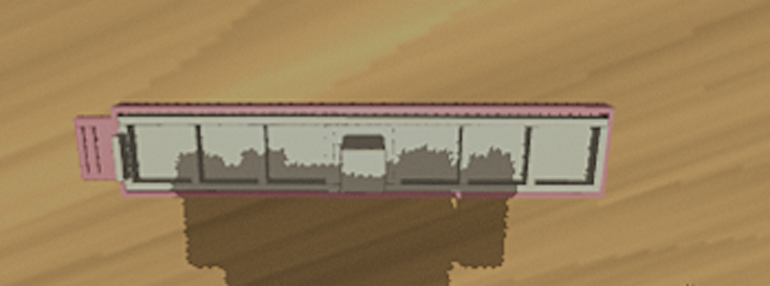

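The crop shows the insert seated evenly: wall tops read 20.6 mm at every spot checked, against a rim at 14.7. The tab is at the ledge, on the left at (122,155). Next I'm moving over the jars and turning the tool to yaw 70°.

```bash

python3 -m jog '[{"dx":8,"dy":47.5,"dz":0,"ax":0,"ay":0,"az":0,"jaw":60},{"dx":8,"dy":47.5,"dz":0,"ax":0,"ay":0,"az":0,"jaw":60},{"dx":8,"dy":47.5,"dz":0,"ax":0,"ay":0,"az":0,"jaw":60},{"dx":8,"dy":47.5,"dz":0,"ax":0,"ay":0,"az":0,"jaw":60},{"dx":8,"dy":47.5,"dz":0,"ax":0,"ay":0,"az":0,"jaw":60},{"dx":8,"dy":47.5,"dz":0,"ax":0,"ay":0,"az":0,"jaw":60},{"dx":8,"dy":47.5,"dz":0,"ax":0,"ay":0,"az":0,"jaw":60}]'
python3 -m jog '[{"dx":0,"dy":0,"dz":0,"ax":0,"ay":0,"az":-9,"jaw":60},{"dx":0,"dy":0,"dz":0,"ax":0,"ay":0,"az":-9,"jaw":60},{"dx":0,"dy":0,"dz":0,"ax":0,"ay":0,"az":-9,"jaw":60},{"dx":0,"dy":0,"dz":0,"ax":0,"ay":0,"az":-9,"jaw":60},{"dx":0,"dy":0,"dz":0,"ax":0,"ay":0,"az":-9,"jaw":60},{"dx":0,"dy":0,"dz":0,"ax":0,"ay":0,"az":-9,"jaw":60},{"dx":0,"dy":0,"dz":0,"ax":0,"ay":0,"az":-9,"jaw":60},{"dx":0,"dy":0,"dz":0,"ax":0,"ay":0,"az":-9,"jaw":60},{"dx":0,"dy":0,"dz":0,"ax":0,"ay":0,"az":-9,"jaw":60},{"dx":0,"dy":0,"dz":0,"ax":0,"ay":0,"az":-9,"jaw":60}]'
python3 -m jog '[{"dx":0,"dy":0,"dz":0,"ax":0,"ay":0,"az":0,"jaw":60},{"dx":0,"dy":0,"dz":0,"ax":0,"ay":0,"az":0,"jaw":60}]'
cat > jars.py <<'E'
from h import *
def jars(n,tag=None):
    d=snap(n,tag or n+'j');P=cloud(d).reshape(-1,3)*1000; zl=37 
    Q=P[(abs(P[:,2]-zl)<4)&(P[:,0]>330)&(P[:,0]<740)&(P[:,1]>-450)&(P[:,1]<-150)]
    if len(Q)==0: return
    M=np.zeros((440,340),np.uint8); g=(Q[:,:2]-[315,-465]).astype(int); M[g[:,0],g[:,1]]=1
    M=cv2.morphologyEx(M,cv2.MORPH_CLOSE,np.ones((9,9))); k,L,st,ce=cv2.connectedComponentsWithStats(M)
    for i in range(1,k):
        j=Q[L[g[:,0],g[:,1]]==i]
        if len(j)>10: j=j[j[:,2]>np.percentile(j[:,2],90)-2.5];c,r=cv2.minEnclosingCircle(j[:,:2].astype(np.float32)); print(n,np.round(c,1),round(r,1),len(j),'mean',j.mean(0).round(1))
E
python3 - <<'E'
from jars import *
state(); jars('wrist'); 
for k,x,y in ((1,430,-367),(2,432.8,-284.5),(3,518.5,-285),(4,590.2,-256.3),(5,593.6,-354.6)): to(x,y,90,70)
for k in (-108,-72,-36,36,72): print(k,np.round([577.1+.342*k,21+.94*k],1))
E
```

```text
t: 12.45
position: [0.5115, -0.3106, 0.2054]
tool_rot: [-3.141, 0.002, -0.35]
wrist_force: [1.1, -0.4, 0.6]
opening: 0.0531
t: 13.7
position: [0.5119, -0.309, 0.2054]
tool_rot: [-3.14, -0.001, 1.226]
wrist_force: [0.8, -0.1, -0.7]
opening: 0.053
t: 13.95
position: [0.512, -0.3091, 0.206]
tool_rot: [-3.141, -0.0, 1.218]
wrist_force: [-0.4, 0.4, -0.2]
opening: 0.053
t 13.95 pos [ 0.512  -0.3091  0.206 ] rot [-3.141 -0.     1.218] F [-0.4  0.4 -0.2] op 0.053 j [-0.74  0.49  1.21 -0.    1.44 -0.39]
wrist [ 432.5 -283. ] 13.4 410 mean [ 432.7 -282.9   37.1]
wrist [ 430.8 -368.2] 13.0 182 mean [ 434.9 -368.8   36.9]
wrist [ 518.3 -284. ] 13.1 439 mean [ 518.5 -283.7   37.1]
wrist [ 590.2 -255. ] 13.0 492 mean [ 590.  -255.2   37.3]
wrist [ 593.2 -354.9] 13.4 402 mean [ 593.4 -354.7   37.2]
wrist [ 739.7 -247.2] 4.7 11 mean [ 739.6 -248.5   39.6]
to (430, -367, 90) d [-82.7 -56.9 116.2] rot [-0.  -0.  -0.2]
to (432.8, -284.5, 90) d [ -4.3 -82.8 116.2] rot [-0.  -0.  -0.2]
to (518.5, -285, 90) d [ 24.8  -2.2 116.1] rot [-0.  -0.  -0.2]
to (590.2, -256.3, 90) d [ 76.5  55.2 116.1] rot [-0.  -0.  -0.2]
to (593.6, -354.6, 90) d [-14.6  92.3 116.1] rot [-0.  -0.  -0.2]
-108 [540.2 -80.5]
-72 [552.5 -46.7]
-36 [564.8 -12.8]
36 [589.4  54.8]
72 [601.7  88.7]
```

```bash

python3 -m jog '[{"dx":25,"dy":-2.6,"dz":20,"ax":0,"ay":0,"az":0,"jaw":60},{"dx":0,"dy":0,"dz":45,"ax":0,"ay":0,"az":0,"jaw":60},{"dx":0,"dy":0,"dz":50,"ax":0,"ay":0,"az":0,"jaw":60},{"dx":0,"dy":0,"dz":40,"ax":0,"ay":0,"az":0,"jaw":60},{"dx":0,"dy":0,"dz":22,"ax":0,"ay":0,"az":0,"jaw":60},{"dx":0,"dy":0,"dz":12,"ax":0,"ay":0,"az":0,"jaw":60},{"dx":0,"dy":0,"dz":0,"ax":0,"ay":0,"az":0,"jaw":60}]'
python3 -m jog '[{"dx":0,"dy":0,"dz":0,"ax":0,"ay":0,"az":0,"jaw":15},{"dx":0,"dy":0,"dz":0,"ax":0,"ay":0,"az":0,"jaw":15},{"dx":0,"dy":0,"dz":0,"ax":0,"ay":0,"az":0,"jaw":15},{"dx":0,"dy":0,"dz":0,"ax":0,"ay":0,"az":0,"jaw":15},{"dx":0,"dy":0,"dz":-10,"ax":0,"ay":0,"az":0,"jaw":15},{"dx":0,"dy":0,"dz":-30,"ax":0,"ay":0,"az":0,"jaw":15},{"dx":0,"dy":0,"dz":-33,"ax":0,"ay":0,"az":0,"jaw":15},{"dx":0,"dy":0,"dz":0,"ax":0,"ay":0,"az":0,"jaw":15}]'
python3 -c "
from h import *
state();to(601.7,88.7,90,70)"
```

```text
t: 14.88
position: [0.5182, -0.2848, 0.0173]
tool_rot: [-3.141, -0.0, 1.22]
wrist_force: [0.4, -0.5, 0.8]
opening: 0.0528
t: 15.88
position: [0.5191, -0.2854, 0.0931]
tool_rot: [3.137, 0.002, 1.221]
wrist_force: [0.1, -0.2, -0.4]
opening: 0.0249
t 15.88 pos [ 0.5191 -0.2854  0.0931] rot [3.137e+00 2.000e-03 1.221e+00] F [ 0.1 -0.2 -0.4] op 0.0249 j [-0.7   0.59  1.39  0.    1.16 -0.35]
to (601.7, 88.7, 90) d [379.8 -50.6   2.2] rot [ 0.3  0.1 -0. ]
```

```bash

python3 -m jog '[{"dx":30,"dy":-4,"dz":0,"ax":0,"ay":0,"az":0,"jaw":15},{"dx":45,"dy":-6,"dz":0,"ax":0,"ay":0,"az":0,"jaw":15},{"dx":50,"dy":-7,"dz":0,"ax":0,"ay":0,"az":0,"jaw":15},{"dx":50,"dy":-7,"dz":0,"ax":0,"ay":0,"az":0,"jaw":15},{"dx":50,"dy":-7,"dz":0,"ax":0,"ay":0,"az":0,"jaw":15},{"dx":50,"dy":-6,"dz":0,"ax":0,"ay":0,"az":0,"jaw":15},{"dx":45,"dy":-6,"dz":0,"ax":0,"ay":0,"az":0,"jaw":15},{"dx":35,"dy":-5,"dz":0,"ax":0,"ay":0,"az":0,"jaw":15},{"dx":25,"dy":-2.5,"dz":0,"ax":0,"ay":0,"az":0,"jaw":15},{"dx":0,"dy":0,"dz":0,"ax":0,"ay":0,"az":0,"jaw":15}]'
python3 -m jog '[{"dx":0,"dy":0,"dz":0,"ax":0,"ay":0,"az":0,"jaw":15}]'
python3 - <<'E'
from h import *
state();to(601.7,88.7,90,70)
d=snap('wrist','w7'); cv2.imwrite('pics/w7c.png',cv2.resize(d['img'][100:384,90:422],None,fx=2,fy=2))
E
```

```text
t: 17.12
position: [0.6006, 0.0909, 0.0894]
tool_rot: [-3.14, 0.0, 1.223]
wrist_force: [0.6, 0.4, -0.6]
opening: 0.025
t: 17.25
position: [0.6006, 0.0888, 0.0899]
tool_rot: [-3.14, 0.001, 1.221]
wrist_force: [-0.5, -0.2, 0.5]
opening: 0.0254
t 17.25 pos [0.6006 0.0888 0.0899] rot [-3.140e+00  1.000e-03  1.221e+00] F [-0.5 -0.2  0.5] op 0.0254 j [-0.05  0.62  1.34 -0.    1.18  0.3 ]
to (601.7, 88.7, 90) d [ 0.2  1.1 -0.1] rot [-0.1  0.  -0.1]
```

View pics/w7c.png

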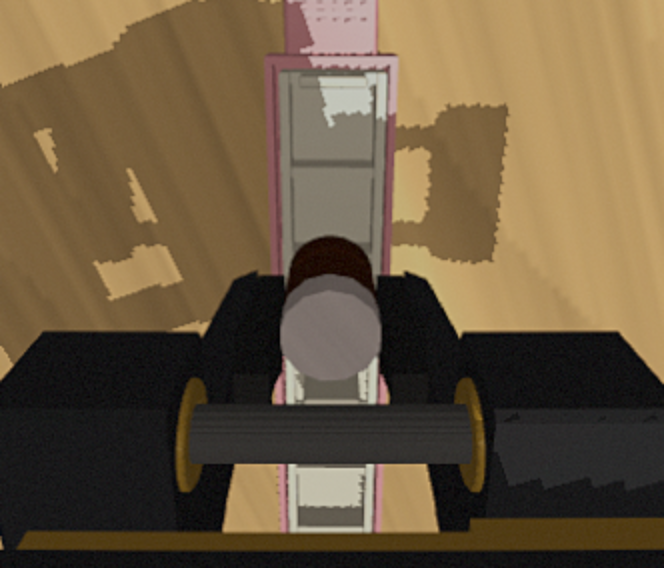

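The crop shows the jar held upright at (331,330), on the insert's centreline above the well. I'm lowering it.

```bash

python3 -m jog '[{"dx":0,"dy":0.6,"dz":20,"ax":0,"ay":0,"az":0,"jaw":15},{"dx":0,"dy":0,"dz":20,"ax":0,"ay":0,"az":0,"jaw":15},{"dx":0,"dy":0,"dz":12,"ax":0,"ay":0,"az":0,"jaw":15},{"dx":0,"dy":0,"dz":6,"ax":0,"ay":0,"az":0,"jaw":15},{"dx":0,"dy":0,"dz":4,"ax":0,"ay":0,"az":0,"jaw":15},{"dx":0,"dy":0,"dz":2,"ax":0,"ay":0,"az":0,"jaw":15},{"dx":0,"dy":0,"dz":0,"ax":0,"ay":0,"az":0,"jaw":15}]'
python3 -m jog '[{"dx":0,"dy":0,"dz":0,"ax":0,"ay":0,"az":0,"jaw":35},{"dx":0,"dy":0,"dz":0,"ax":0,"ay":0,"az":0,"jaw":50},{"dx":0,"dy":0,"dz":0,"ax":0,"ay":0,"az":0,"jaw":50},{"dx":0,"dy":0,"dz":-30,"ax":0,"ay":0,"az":0,"jaw":50},{"dx":0,"dy":0,"dz":-45,"ax":0,"ay":0,"az":0,"jaw":50},{"dx":0,"dy":0,"dz":-45,"ax":0,"ay":0,"az":0,"jaw":50},{"dx":0,"dy":0,"dz":-45,"ax":0,"ay":0,"az":0,"jaw":60},{"dx":0,"dy":0,"dz":0,"ax":0,"ay":0,"az":0,"jaw":60}]'
cat >> jars.py <<'E'
def wells(): # jar tops above insert in the side+scene pictures
    for n in ('scene','side'):
        d=snap(n,n+'w');P=cloud(d).reshape(-1,3)*1000; q=P[:,:2]-[577.1,21]; a=q@[.342,.94]; b=q@[.94,-.342]
        m=(abs(b)<30)&(abs(a)<140)&(P[:,2]>33)&(P[:,2]<75)
        for k in (-108,-72,-36,36,72,108):
            j=m&(abs(a-k)<17)
            if j.sum()>8: print(n,'well',k,'n',j.sum(),'top',np.percentile(P[j,2],90).round(1),'ab',np.round([a[j&(P[:,2]>np.percentile(P[j,2],90)-3)].mean()-k,b[j&(P[:,2]>np.percentile(P[j,2],90)-3)].mean()],1))
E
python3 - <<'E'
from jars import *
state(); jars('scene'); jars('side'); wells()
to(432.3,-283.6,100,70)
E
```

```text
t: 18.18
position: [0.6017, 0.0893, 0.0268]
tool_rot: [3.141, -0.0, 1.221]
wrist_force: [-0.6, 0.2, -0.8]
opening: 0.0249
t: 19.18
position: [0.6028, 0.0893, 0.1952]
tool_rot: [3.135, -0.002, 1.221]
wrist_force: [-0.3, -0.2, -1.0]
opening: 0.0531
t 19.18 pos [0.6028 0.0893 0.1952] rot [ 3.135e+00 -2.000e-03  1.221e+00] F [-0.3 -0.2 -1. ] op 0.0531 j [-0.05  0.51  1.2   0.    1.42  0.3 ]
scene [ 431.4 -368.6] 13.0 29 mean [ 432.2 -369.2   37.8]
scene [ 435.3 -283.2] 12.6 30 mean [ 435.3 -283.3   37.4]
scene [ 592.3 -255.7] 13.3 44 mean [ 592.6 -255.8   37.7]
scene [ 596.2 -356. ] 13.5 35 mean [ 596.3 -354.7   37.9]
side [ 429.8 -368.4] 13.0 68 mean [ 430.9 -368.5   37.8]
side [ 432.1 -283.7] 13.4 57 mean [ 432.1 -282.9   38.1]
side [ 590.1 -256.3] 12.7 54 mean [ 590.3 -256.6   36.2]
side [ 593.5 -355.8] 13.3 64 mean [ 594.1 -355.2   37.7]
scene well 72 n 82 top 46.8 ab [2.1 3.9]
side well 72 n 60 top 45.0 ab [-0.4  1.4]
to (432.3, -283.6, 100) d [-408.1  -30.4   90.5] rot [-0.1  0.  -0.1]
```

```bash

python3 -m jog '[{"dx":-30,"dy":-2.4,"dz":0,"ax":0,"ay":0,"az":0,"jaw":60},{"dx":-50,"dy":-3.5,"dz":0,"ax":0,"ay":0,"az":0,"jaw":60},{"dx":-50,"dy":-3.5,"dz":0,"ax":0,"ay":0,"az":0,"jaw":60},{"dx":-50,"dy":-3.5,"dz":10,"ax":0,"ay":0,"az":0,"jaw":60},{"dx":-50,"dy":-3.5,"dz":20,"ax":0,"ay":0,"az":0,"jaw":60},{"dx":-50,"dy":-3.5,"dz":20,"ax":0,"ay":0,"az":0,"jaw":60},{"dx":-50,"dy":-3.5,"dz":20,"ax":0,"ay":0,"az":0,"jaw":60},{"dx":-48,"dy":-3.5,"dz":20,"ax":0,"ay":0,"az":0,"jaw":60},{"dx":-30,"dy":-3.5,"dz":0,"ax":0,"ay":0,"az":0,"jaw":60},{"dx":0,"dy":0,"dz":0,"ax":0,"ay":0,"az":0,"jaw":60}]'
python3 - <<'E'
from h import *
state();to(432.3,-283.6,17,70)
E
```

```text
t: 20.62
position: [0.4322, -0.2846, 0.1004]
tool_rot: [-3.14, -0.001, 1.218]
wrist_force: [0.2, 0.7, -0.4]
opening: 0.0529
t 20.62 pos [ 0.4322 -0.2846  0.1004] rot [-3.140e+00 -1.000e-03  1.218e+00] F [ 0.2  0.7 -0.4] op 0.0529 j [-0.81  0.47  1.59 -0.    1.08 -0.46]
to (432.3, -283.6, 17) d [ 0.9 -0.1 83.4] rot [-0.1 -0.1 -0.2]
```

```bash

python3 -m jog '[{"dx":0.8,"dy":0,"dz":35,"ax":0,"ay":0,"az":0,"jaw":60},{"dx":0,"dy":0,"dz":35,"ax":0,"ay":0,"az":0,"jaw":60},{"dx":0,"dy":0,"dz":13,"ax":0,"ay":0,"az":0,"jaw":60},{"dx":0,"dy":0,"dz":0,"ax":0,"ay":0,"az":0,"jaw":60}]'
python3 -m jog '[{"dx":0,"dy":0,"dz":0,"ax":0,"ay":0,"az":0,"jaw":15},{"dx":0,"dy":0,"dz":0,"ax":0,"ay":0,"az":0,"jaw":15},{"dx":0,"dy":0,"dz":0,"ax":0,"ay":0,"az":0,"jaw":15},{"dx":0,"dy":0,"dz":0,"ax":0,"ay":0,"az":0,"jaw":15},{"dx":0,"dy":0,"dz":-10,"ax":0,"ay":0,"az":0,"jaw":15},{"dx":0,"dy":0,"dz":-30,"ax":0,"ay":0,"az":0,"jaw":15},{"dx":0,"dy":0,"dz":-35,"ax":0,"ay":0,"az":0,"jaw":15},{"dx":0,"dy":0,"dz":0,"ax":0,"ay":0,"az":0,"jaw":15}]'
python3 -m jog '[{"dx":30,"dy":3,"dz":0,"ax":0,"ay":0,"az":0,"jaw":15},{"dx":45,"dy":4,"dz":0,"ax":0,"ay":0,"az":0,"jaw":15},{"dx":50,"dy":4,"dz":0,"ax":0,"ay":0,"az":0,"jaw":15},{"dx":50,"dy":4,"dz":0,"ax":0,"ay":0,"az":0,"jaw":15},{"dx":50,"dy":4,"dz":0,"ax":0,"ay":0,"az":0,"jaw":15},{"dx":50,"dy":4,"dz":0,"ax":0,"ay":0,"az":0,"jaw":15},{"dx":45,"dy":4,"dz":0,"ax":0,"ay":0,"az":0,"jaw":15},{"dx":32,"dy":3,"dz":0,"ax":0,"ay":0,"az":0,"jaw":15},{"dx":20,"dy":2,"dz":0,"ax":0,"ay":0,"az":0,"jaw":15},{"dx":0,"dy":0,"dz":0,"ax":0,"ay":0,"az":0,"jaw":15}]'
python3 -m jog '[{"dx":0,"dy":0,"dz":0,"ax":0,"ay":0,"az":0,"jaw":15}]'
python3 - <<'E'
from h import *
state();to(589.4,54.8,26,70)
E
```

```text
t: 21.12
position: [0.4336, -0.282, 0.0183]
tool_rot: [-3.14, -0.001, 1.222]
wrist_force: [0.3, 0.2, 0.6]
opening: 0.0528
t: 22.12
position: [0.4342, -0.2835, 0.0959]
tool_rot: [3.137, 0.002, 1.221]
wrist_force: [-0.5, 0.3, -1.0]
opening: 0.0252
t: 23.38
position: [0.5909, 0.0562, 0.0929]
tool_rot: [-3.141, 0.0, 1.222]
wrist_force: [-0.7, 0.1, -0.4]
opening: 0.0252
t: 23.5
position: [0.5907, 0.0547, 0.0933]
tool_rot: [-3.141, 0.0, 1.22]
wrist_force: [-0.0, 0.3, -0.1]
opening: 0.0252
t 23.5 pos [0.5907 0.0547 0.0933] rot [-3.141  0.     1.22 ] F [-0.   0.3 -0.1] op 0.0252 j [-0.11  0.59  1.38 -0.    1.17  0.24]
to (589.4, 54.8, 26) d [-0.3 -1.2 67.3] rot [-0.   0.  -0.1]
```

```bash

python3 -m jog '[{"dx":1.2,"dy":-1.2,"dz":20,"ax":0,"ay":0,"az":0,"jaw":15},{"dx":0,"dy":0,"dz":22,"ax":0,"ay":0,"az":0,"jaw":15},{"dx":0,"dy":0,"dz":12,"ax":0,"ay":0,"az":0,"jaw":15},{"dx":0,"dy":0,"dz":6,"ax":0,"ay":0,"az":0,"jaw":15},{"dx":0,"dy":0,"dz":4,"ax":0,"ay":0,"az":0,"jaw":15},{"dx":0,"dy":0,"dz":2,"ax":0,"ay":0,"az":0,"jaw":15},{"dx":0,"dy":0,"dz":0,"ax":0,"ay":0,"az":0,"jaw":15}]'
python3 -m jog '[{"dx":0,"dy":0,"dz":0,"ax":0,"ay":0,"az":0,"jaw":35},{"dx":0,"dy":0,"dz":0,"ax":0,"ay":0,"az":0,"jaw":50},{"dx":0,"dy":0,"dz":0,"ax":0,"ay":0,"az":0,"jaw":50},{"dx":0,"dy":0,"dz":-30,"ax":0,"ay":0,"az":0,"jaw":50},{"dx":0,"dy":0,"dz":-45,"ax":0,"ay":0,"az":0,"jaw":50},{"dx":0,"dy":0,"dz":-45,"ax":0,"ay":0,"az":0,"jaw":50},{"dx":0,"dy":0,"dz":-45,"ax":0,"ay":0,"az":0,"jaw":60},{"dx":0,"dy":0,"dz":0,"ax":0,"ay":0,"az":0,"jaw":60}]'
python3 - <<'E'
from jars import *
state(); jars('side'); jars('scene'); wells()
to(590,-255.6,100,70)
E
```

```text
t: 24.38
position: [0.5905, 0.0572, 0.0278]
tool_rot: [3.141, -0.0, 1.221]
wrist_force: [0.1, -0.3, -0.8]
opening: 0.0256
t: 25.38
position: [0.5915, 0.0572, 0.1961]
tool_rot: [3.135, -0.002, 1.221]
wrist_force: [0.2, 0.0, -0.3]
opening: 0.0528
t 25.38 pos [0.5915 0.0572 0.1961] rot [ 3.135e+00 -2.000e-03  1.221e+00] F [ 0.2  0.  -0.3] op 0.0528 j [-0.1   0.49  1.25  0.    1.4   0.25]
side [ 429.4 -369.5] 13.7 74 mean [ 430.  -369.9   37.6]
side [ 590.6 -256.9] 13.2 61 mean [ 590.3 -256.1   36.1]
side [ 593.1 -355.3] 13.0 66 mean [ 593.9 -356.2   37.8]
scene [ 432.4 -366.4] 12.0 19 mean [ 432.6 -368.1   38.7]
scene [ 593.4 -255. ] 13.3 31 mean [ 592.7 -255.4   38.2]
scene [ 596.8 -354.3] 13.2 24 mean [ 598.2 -354.1   38.9]
scene well 36 n 81 top 47.2 ab [3.4 4.1]
scene well 72 n 87 top 47.0 ab [3.3 3. ]
side well 36 n 51 top 45.3 ab [0.6 0.9]
side well 72 n 55 top 45.2 ab [-0.8  1.3]
to (590, -255.6, 100) d [-293.8  107.7   91.1] rot [-0.1  0.  -0.1]
```

```bash

python3 -m jog '[{"dx":-30,"dy":11,"dz":0,"ax":0,"ay":0,"az":0,"jaw":60},{"dx":-45,"dy":16.5,"dz":0,"ax":0,"ay":0,"az":0,"jaw":60},{"dx":-50,"dy":18,"dz":10,"ax":0,"ay":0,"az":0,"jaw":60},{"dx":-50,"dy":18,"dz":20,"ax":0,"ay":0,"az":0,"jaw":60},{"dx":-50,"dy":18,"dz":20,"ax":0,"ay":0,"az":0,"jaw":60},{"dx":-45,"dy":17,"dz":20,"ax":0,"ay":0,"az":0,"jaw":60},{"dx":-24,"dy":9,"dz":20,"ax":0,"ay":0,"az":0,"jaw":60},{"dx":0,"dy":0,"dz":0,"ax":0,"ay":0,"az":0,"jaw":60},{"dx":0,"dy":0,"dz":0,"ax":0,"ay":0,"az":0,"jaw":60}]'
python3 - <<'E'
from h import *
state();to(590,-255.6,17,70)
E
```

```text
t: 26.7
position: [0.5908, -0.2544, 0.1027]
tool_rot: [-3.141, -0.0, 1.222]
wrist_force: [0.7, 0.4, 0.9]
opening: 0.0531
t 26.7 pos [ 0.5908 -0.2544  0.1027] rot [-3.141 -0.     1.222] F [0.7 0.4 0.9] op 0.0531 j [-0.59  0.66  1.22  0.    1.27 -0.24]
to (590, -255.6, 17) d [-1.4 -0.4 85.7] rot [-0. -0.  0.]
```

```bash

python3 -m jog '[{"dx":-1.4,"dy":-0.4,"dz":35,"ax":0,"ay":0,"az":0,"jaw":60},{"dx":0,"dy":0,"dz":35,"ax":0,"ay":0,"az":0,"jaw":60},{"dx":0,"dy":0,"dz":15,"ax":0,"ay":0,"az":0,"jaw":60},{"dx":0,"dy":0,"dz":0,"ax":0,"ay":0,"az":0,"jaw":60}]'
python3 -m jog '[{"dx":0,"dy":0,"dz":0,"ax":0,"ay":0,"az":0,"jaw":15},{"dx":0,"dy":0,"dz":0,"ax":0,"ay":0,"az":0,"jaw":15},{"dx":0,"dy":0,"dz":0,"ax":0,"ay":0,"az":0,"jaw":15},{"dx":0,"dy":0,"dz":0,"ax":0,"ay":0,"az":0,"jaw":15},{"dx":0,"dy":0,"dz":-10,"ax":0,"ay":0,"az":0,"jaw":15},{"dx":0,"dy":0,"dz":-30,"ax":0,"ay":0,"az":0,"jaw":15},{"dx":0,"dy":0,"dz":-35,"ax":0,"ay":0,"az":0,"jaw":15},{"dx":0,"dy":0,"dz":0,"ax":0,"ay":0,"az":0,"jaw":15}]'
python3 -m jog '[{"dx":20,"dy":-10,"dz":0,"ax":0,"ay":0,"az":0,"jaw":15},{"dx":40,"dy":-20,"dz":0,"ax":0,"ay":0,"az":0,"jaw":15},{"dx":45,"dy":-22,"dz":0,"ax":0,"ay":0,"az":0,"jaw":15},{"dx":45,"dy":-22,"dz":0,"ax":0,"ay":0,"az":0,"jaw":15},{"dx":40,"dy":-20,"dz":0,"ax":0,"ay":0,"az":0,"jaw":15},{"dx":20,"dy":-8.5,"dz":0,"ax":0,"ay":0,"az":0,"jaw":15},{"dx":9.5,"dy":-4,"dz":0,"ax":0,"ay":0,"az":0,"jaw":15},{"dx":0,"dy":0,"dz":0,"ax":0,"ay":0,"az":0,"jaw":15},{"dx":0,"dy":0,"dz":0,"ax":0,"ay":0,"az":0,"jaw":15}]'
python3 - <<'E'
from h import *
state();to(564.8,-12.8,26,70)
E
```

```text
t: 27.2
position: [0.5899, -0.2561, 0.0177]
tool_rot: [-3.141, -0.0, 1.222]
wrist_force: [-0.0, -0.3, -0.2]
opening: 0.0526
t: 28.2
position: [0.5907, -0.2576, 0.0956]
tool_rot: [3.136, 0.001, 1.221]
wrist_force: [-0.4, -0.7, -0.7]
opening: 0.0249
t: 29.32
position: [0.5651, -0.0153, 0.0924]
tool_rot: [3.142, 0.0, 1.22]
wrist_force: [-0.6, 0.3, -1.1]
opening: 0.0254
t 29.32 pos [ 0.5651 -0.0153  0.0924] rot [3.142 0.    1.22 ] F [-0.6  0.3 -1.1] op 0.0254 j [-0.24  0.55  1.47 -0.    1.12  0.11]
to (564.8, -12.8, 26) d [ 2.3 -1.1 66.4] rot [ 0.   0.  -0.1]
```

```bash

python3 -m jog '[{"dx":2.2,"dy":-0.9,"dz":20,"ax":0,"ay":0,"az":0,"jaw":15},{"dx":0,"dy":0,"dz":22,"ax":0,"ay":0,"az":0,"jaw":15},{"dx":0,"dy":0,"dz":12,"ax":0,"ay":0,"az":0,"jaw":15},{"dx":0,"dy":0,"dz":6,"ax":0,"ay":0,"az":0,"jaw":15},{"dx":0,"dy":0,"dz":4,"ax":0,"ay":0,"az":0,"jaw":15},{"dx":0,"dy":0,"dz":1.5,"ax":0,"ay":0,"az":0,"jaw":15},{"dx":0,"dy":0,"dz":0,"ax":0,"ay":0,"az":0,"jaw":15}]'
python3 -m jog '[{"dx":0,"dy":0,"dz":0,"ax":0,"ay":0,"az":0,"jaw":35},{"dx":0,"dy":0,"dz":0,"ax":0,"ay":0,"az":0,"jaw":50},{"dx":0,"dy":0,"dz":0,"ax":0,"ay":0,"az":0,"jaw":50},{"dx":0,"dy":0,"dz":-30,"ax":0,"ay":0,"az":0,"jaw":50},{"dx":0,"dy":0,"dz":-45,"ax":0,"ay":0,"az":0,"jaw":50},{"dx":0,"dy":0,"dz":-45,"ax":0,"ay":0,"az":0,"jaw":50},{"dx":0,"dy":0,"dz":-45,"ax":0,"ay":0,"az":0,"jaw":60},{"dx":0,"dy":0,"dz":0,"ax":0,"ay":0,"az":0,"jaw":60}]'
python3 - <<'E'
from jars import *
state(); jars('side'); jars('scene'); wells()
to(593,-355.5,100,70)
E
```

```text
t: 30.2
position: [0.565, -0.0119, 0.0273]
tool_rot: [3.141, -0.0, 1.221]
wrist_force: [-0.3, 0.3, -0.5]
opening: 0.0252
t: 31.2
position: [0.5659, -0.0121, 0.1954]
tool_rot: [3.135, -0.001, 1.221]
wrist_force: [0.7, 0.2, -0.3]
opening: 0.0532
t 31.2 pos [ 0.5659 -0.0121  0.1954] rot [ 3.135e+00 -1.000e-03  1.221e+00] F [ 0.7  0.2 -0.3] op 0.0532 j [-0.23  0.44  1.33 -0.    1.36  0.12]
side [ 429.5 -369.1] 13.2 84 mean [ 430.5 -369.    37.2]
side [ 592.9 -356.1] 13.4 66 mean [ 592.9 -356.2   38. ]
scene [ 432.3 -368. ] 13.5 24 mean [ 432.6 -368.2   38.1]
scene [ 596.5 -355.1] 13.4 35 mean [ 595.9 -354.8   37.8]
scene well -36 n 82 top 46.1 ab [4.2 2.6]
scene well 36 n 85 top 46.0 ab [2.3 3.4]
scene well 72 n 84 top 46.2 ab [1.8 2.5]
side well -36 n 68 top 45.5 ab [0.4 0.2]
side well 36 n 50 top 45.6 ab [0.6 0.9]
side well 72 n 60 top 44.8 ab [-1.5  1.5]
to (593, -355.5, 100) d [-313.   145.1   90.3] rot [-0.2  0.  -0. ]
```

```bash

python3 -m jog '[{"dx":-30,"dy":14,"dz":0,"ax":0,"ay":0,"az":0,"jaw":60},{"dx":-45,"dy":21,"dz":0,"ax":0,"ay":0,"az":0,"jaw":60},{"dx":-50,"dy":23,"dz":10,"ax":0,"ay":0,"az":0,"jaw":60},{"dx":-50,"dy":23,"dz":20,"ax":0,"ay":0,"az":0,"jaw":60},{"dx":-50,"dy":23,"dz":20,"ax":0,"ay":0,"az":0,"jaw":60},{"dx":-50,"dy":23,"dz":20,"ax":0,"ay":0,"az":0,"jaw":60},{"dx":-38,"dy":18,"dz":20,"ax":0,"ay":0,"az":0,"jaw":60},{"dx":0,"dy":0,"dz":0,"ax":0,"ay":0,"az":0,"jaw":60},{"dx":0,"dy":0,"dz":0,"ax":0,"ay":0,"az":0,"jaw":60}]'
python3 - <<'E'
from h import *
state();to(593,-355.5,17,70)
E
```

```text
t: 32.52
position: [0.5936, -0.3547, 0.1014]
tool_rot: [-3.14, -0.001, 1.221]
wrist_force: [-0.1, -0.0, 0.1]
opening: 0.0529
t 32.52 pos [ 0.5936 -0.3547  0.1014] rot [-3.140e+00 -1.000e-03  1.221e+00] F [-0.1 -0.   0.1] op 0.0529 j [-0.71  0.74  1.05  0.    1.36 -0.36]
to (593, -355.5, 17) d [-1.  -0.1 84.4] rot [-0.1 -0.  -0. ]
```

```bash

python3 -m jog '[{"dx":-1,"dy":0,"dz":35,"ax":0,"ay":0,"az":0,"jaw":60},{"dx":0,"dy":0,"dz":35,"ax":0,"ay":0,"az":0,"jaw":60},{"dx":0,"dy":0,"dz":14,"ax":0,"ay":0,"az":0,"jaw":60},{"dx":0,"dy":0,"dz":0,"ax":0,"ay":0,"az":0,"jaw":60}]'
python3 -m jog '[{"dx":0,"dy":0,"dz":0,"ax":0,"ay":0,"az":0,"jaw":15},{"dx":0,"dy":0,"dz":0,"ax":0,"ay":0,"az":0,"jaw":15},{"dx":0,"dy":0,"dz":0,"ax":0,"ay":0,"az":0,"jaw":15},{"dx":0,"dy":0,"dz":0,"ax":0,"ay":0,"az":0,"jaw":15},{"dx":0,"dy":0,"dz":-10,"ax":0,"ay":0,"az":0,"jaw":15},{"dx":0,"dy":0,"dz":-30,"ax":0,"ay":0,"az":0,"jaw":15},{"dx":0,"dy":0,"dz":-35,"ax":0,"ay":0,"az":0,"jaw":15},{"dx":0,"dy":0,"dz":0,"ax":0,"ay":0,"az":0,"jaw":15}]'
python3 -m jog '[{"dx":20,"dy":-10,"dz":0,"ax":0,"ay":0,"az":0,"jaw":15},{"dx":40,"dy":-21,"dz":0,"ax":0,"ay":0,"az":0,"jaw":15},{"dx":45,"dy":-23,"dz":0,"ax":0,"ay":0,"az":0,"jaw":15},{"dx":45,"dy":-24,"dz":0,"ax":0,"ay":0,"az":0,"jaw":15},{"dx":45,"dy":-24,"dz":0,"ax":0,"ay":0,"az":0,"jaw":15},{"dx":42,"dy":-21,"dz":0,"ax":0,"ay":0,"az":0,"jaw":15},{"dx":26,"dy":-14,"dz":0,"ax":0,"ay":0,"az":0,"jaw":15},{"dx":14,"dy":-7,"dz":0,"ax":0,"ay":0,"az":0,"jaw":15},{"dx":0,"dy":0,"dz":0,"ax":0,"ay":0,"az":0,"jaw":15},{"dx":0,"dy":0,"dz":0,"ax":0,"ay":0,"az":0,"jaw":15}]'
python3 - <<'E'
from h import *
state();to(552.5,-46.7,26,70)
E
```

```text
t: 33.02
position: [0.5936, -0.3557, 0.0182]
tool_rot: [-3.141, -0.0, 1.222]
wrist_force: [-0.2, 0.6, 0.7]
opening: 0.0531
t: 34.02
position: [0.5943, -0.3574, 0.0963]
tool_rot: [3.136, 0.002, 1.221]
wrist_force: [-0.5, 0.4, -0.6]
opening: 0.0254
t: 35.28
position: [0.5533, -0.048, 0.0928]
tool_rot: [3.142, 0.0, 1.22]
wrist_force: [0.7, -0.1, -0.8]
opening: 0.0251
t 35.27 pos [ 0.5533 -0.048   0.0928] rot [3.142 0.    1.22 ] F [ 0.7 -0.1 -0.8] op 0.0251 j [-0.3   0.54  1.5  -0.    1.11  0.05]
to (552.5, -46.7, 26) d [ 1.  -1.2 66.8] rot [ 0.   0.  -0.1]
```

```bash

python3 -m jog '[{"dx":1,"dy":-1,"dz":20,"ax":0,"ay":0,"az":0,"jaw":15},{"dx":0,"dy":0,"dz":22,"ax":0,"ay":0,"az":0,"jaw":15},{"dx":0,"dy":0,"dz":12,"ax":0,"ay":0,"az":0,"jaw":15},{"dx":0,"dy":0,"dz":6,"ax":0,"ay":0,"az":0,"jaw":15},{"dx":0,"dy":0,"dz":4,"ax":0,"ay":0,"az":0,"jaw":15},{"dx":0,"dy":0,"dz":1.7,"ax":0,"ay":0,"az":0,"jaw":15},{"dx":0,"dy":0,"dz":0,"ax":0,"ay":0,"az":0,"jaw":15}]'
python3 -m jog '[{"dx":0,"dy":0,"dz":0,"ax":0,"ay":0,"az":0,"jaw":35},{"dx":0,"dy":0,"dz":0,"ax":0,"ay":0,"az":0,"jaw":50},{"dx":0,"dy":0,"dz":0,"ax":0,"ay":0,"az":0,"jaw":50},{"dx":0,"dy":0,"dz":-30,"ax":0,"ay":0,"az":0,"jaw":50},{"dx":0,"dy":0,"dz":-45,"ax":0,"ay":0,"az":0,"jaw":50},{"dx":0,"dy":0,"dz":-45,"ax":0,"ay":0,"az":0,"jaw":50},{"dx":0,"dy":0,"dz":-45,"ax":0,"ay":0,"az":0,"jaw":60},{"dx":0,"dy":0,"dz":0,"ax":0,"ay":0,"az":0,"jaw":60}]'
python3 - <<'E'
from jars import *
state(); jars('side'); jars('scene'); wells()
to(430.3,-368.5,100,70)
E
```

```text
t: 36.15
position: [0.5526, -0.0457, 0.0276]
tool_rot: [3.141, -0.0, 1.221]
wrist_force: [-0.2, 0.1, -1.0]
opening: 0.0253
t: 37.15
position: [0.5536, -0.046, 0.1956]
tool_rot: [3.135, -0.0, 1.221]
wrist_force: [-0.7, 0.3, -0.1]
opening: 0.053
t 37.15 pos [ 0.5536 -0.046   0.1956] rot [ 3.135 -0.     1.221] F [-0.7  0.3 -0.1] op 0.053 j [-0.3   0.42  1.36  0.    1.35  0.05]
side [ 430.1 -368.2] 13.1 85 mean [ 430.1 -368.3   37.2]
scene [ 433.9 -367.3] 15.1 26 mean [ 433.6 -367.3   37.8]
scene well -72 n 75 top 47.0 ab [3.5 3.9]
scene well -36 n 79 top 46.2 ab [3.4 3.2]
scene well 36 n 85 top 46.4 ab [2.2 3.1]
scene well 72 n 83 top 46.7 ab [2.6 2.9]
side well -72 n 74 top 44.7 ab [0.6 0.3]
side well -36 n 68 top 44.9 ab [1.  0.9]
side well 36 n 50 top 45.5 ab [-0.3 -0.2]
side well 72 n 58 top 45.3 ab [-1.1  1.5]
to (430.3, -368.5, 100) d [-345.    -3.2   91. ] rot [-0.2  0.  -0.1]
```

Last jar, going to the −108 well.

```bash

python3 -m jog '[{"dx":-30,"dy":-0.4,"dz":0,"ax":0,"ay":0,"az":0,"jaw":60},{"dx":-50,"dy":-0.4,"dz":0,"ax":0,"ay":0,"az":0,"jaw":60},{"dx":-55,"dy":-0.4,"dz":10,"ax":0,"ay":0,"az":0,"jaw":60},{"dx":-55,"dy":-0.4,"dz":20,"ax":0,"ay":0,"az":0,"jaw":60},{"dx":-55,"dy":-0.4,"dz":20,"ax":0,"ay":0,"az":0,"jaw":60},{"dx":-55,"dy":-0.4,"dz":20,"ax":0,"ay":0,"az":0,"jaw":60},{"dx":-45,"dy":-0.4,"dz":20,"ax":0,"ay":0,"az":0,"jaw":60},{"dx":0,"dy":0,"dz":0,"ax":0,"ay":0,"az":0,"jaw":60},{"dx":0,"dy":0,"dz":0,"ax":0,"ay":0,"az":0,"jaw":60}]'
python3 - <<'E'
from h import *
state();to(430.3,-368.5,17,70)
E
```

```text
t: 38.48
position: [0.4315, -0.3681, 0.1017]
tool_rot: [-3.14, -0.001, 1.221]
wrist_force: [0.2, 0.5, 0.7]
opening: 0.0528
t 38.48 pos [ 0.4315 -0.3681  0.1017] rot [-3.140e+00 -1.000e-03  1.221e+00] F [0.2 0.5 0.7] op 0.0528 j [-0.92  0.54  1.45  0.    1.15 -0.57]
to (430.3, -368.5, 17) d [-0.9 -0.9 84.7] rot [-0.1 -0.1 -0.1]
```

```bash

python3 -m jog '[{"dx":-0.9,"dy":-0.9,"dz":35,"ax":0,"ay":0,"az":0,"jaw":60},{"dx":0,"dy":0,"dz":35,"ax":0,"ay":0,"az":0,"jaw":60},{"dx":0,"dy":0,"dz":14,"ax":0,"ay":0,"az":0,"jaw":60},{"dx":0,"dy":0,"dz":0,"ax":0,"ay":0,"az":0,"jaw":60}]'
python3 -m jog '[{"dx":0,"dy":0,"dz":0,"ax":0,"ay":0,"az":0,"jaw":15},{"dx":0,"dy":0,"dz":0,"ax":0,"ay":0,"az":0,"jaw":15},{"dx":0,"dy":0,"dz":0,"ax":0,"ay":0,"az":0,"jaw":15},{"dx":0,"dy":0,"dz":0,"ax":0,"ay":0,"az":0,"jaw":15},{"dx":0,"dy":0,"dz":-10,"ax":0,"ay":0,"az":0,"jaw":15},{"dx":0,"dy":0,"dz":-30,"ax":0,"ay":0,"az":0,"jaw":15},{"dx":0,"dy":0,"dz":-35,"ax":0,"ay":0,"az":0,"jaw":15},{"dx":0,"dy":0,"dz":0,"ax":0,"ay":0,"az":0,"jaw":15}]'
python3 -m jog '[{"dx":25,"dy":0.6,"dz":0,"ax":0,"ay":0,"az":0,"jaw":15},{"dx":45,"dy":0.6,"dz":0,"ax":0,"ay":0,"az":0,"jaw":15},{"dx":50,"dy":0.6,"dz":0,"ax":0,"ay":0,"az":0,"jaw":15},{"dx":50,"dy":0.6,"dz":0,"ax":0,"ay":0,"az":0,"jaw":15},{"dx":50,"dy":0.6,"dz":0,"ax":0,"ay":0,"az":0,"jaw":15},{"dx":45,"dy":0.6,"dz":0,"ax":0,"ay":0,"az":0,"jaw":15},{"dx":30,"dy":0.6,"dz":0,"ax":0,"ay":0,"az":0,"jaw":15},{"dx":14,"dy":0.6,"dz":0,"ax":0,"ay":0,"az":0,"jaw":15},{"dx":0,"dy":0,"dz":0,"ax":0,"ay":0,"az":0,"jaw":15},{"dx":0,"dy":0,"dz":0,"ax":0,"ay":0,"az":0,"jaw":15}]'
python3 - <<'E'
from h import *
state();to(540.2,-80.5,26,70)
E
```

```text
t: 38.98
position: [0.4308, -0.3687, 0.0184]
tool_rot: [-3.141, -0.0, 1.222]
wrist_force: [0.1, -0.4, -0.8]
opening: 0.0534
t: 39.98
position: [0.4311, -0.3703, 0.096]
tool_rot: [3.137, 0.003, 1.221]
wrist_force: [-0.0, 0.3, -0.7]
opening: 0.0251
t: 41.22
position: [0.5405, -0.0818, 0.0931]
tool_rot: [-3.141, 0.0, 1.22]
wrist_force: [-0.5, -0.4, -0.5]
opening: 0.0249
t 41.23 pos [ 0.5405 -0.0818  0.0931] rot [-3.141  0.     1.22 ] F [-0.5 -0.4 -0.5] op 0.0249 j [-0.37  0.52  1.52 -0.    1.1  -0.02]
to (540.2, -80.5, 26) d [ 1.1 -0.7 67.1] rot [-0.   0.  -0.1]
```

```bash

python3 -m jog '[{"dx":1.2,"dy":-0.6,"dz":20,"ax":0,"ay":0,"az":0,"jaw":15},{"dx":0,"dy":0,"dz":22,"ax":0,"ay":0,"az":0,"jaw":15},{"dx":0,"dy":0,"dz":12,"ax":0,"ay":0,"az":0,"jaw":15},{"dx":0,"dy":0,"dz":6,"ax":0,"ay":0,"az":0,"jaw":15},{"dx":0,"dy":0,"dz":4,"ax":0,"ay":0,"az":0,"jaw":15},{"dx":0,"dy":0,"dz":2,"ax":0,"ay":0,"az":0,"jaw":15},{"dx":0,"dy":0,"dz":0,"ax":0,"ay":0,"az":0,"jaw":15}]'
python3 -m jog '[{"dx":0,"dy":0,"dz":0,"ax":0,"ay":0,"az":0,"jaw":35},{"dx":0,"dy":0,"dz":0,"ax":0,"ay":0,"az":0,"jaw":50},{"dx":0,"dy":0,"dz":0,"ax":0,"ay":0,"az":0,"jaw":50},{"dx":0,"dy":0,"dz":-30,"ax":0,"ay":0,"az":0,"jaw":50},{"dx":0,"dy":0,"dz":-45,"ax":0,"ay":0,"az":0,"jaw":50},{"dx":0,"dy":0,"dz":-45,"ax":0,"ay":0,"az":0,"jaw":50},{"dx":0,"dy":0,"dz":-45,"ax":0,"ay":0,"az":0,"jaw":60},{"dx":0,"dy":0,"dz":0,"ax":0,"ay":0,"az":0,"jaw":60}]'
python3 - <<'E'
from jars import *
state(); jars('side'); wells()
to(545,200,230,70)
# dial: cap top and ring centres
for n in ('scenew','sidew'):
    d=load(n);P=cloud(d).reshape(-1,3)*1000
    for lo,hi in ((95,104),(62,71)):
        Q=P[(P[:,2]>lo)&(P[:,2]<hi)&(np.hypot(P[:,0]-550,P[:,1]-317)<60)]
        c,r=cv2.minEnclosingCircle(Q[:,:2].astype(np.float32));print(n,lo,len(Q),np.round(c,1),round(r,1),np.median(Q[:,2]).round(1))
E
```

```text
t: 42.1
position: [0.5408, -0.0795, 0.0276]
tool_rot: [3.141, 0.0, 1.221]
wrist_force: [0.6, -0.3, 0.4]
opening: 0.0254
t: 43.1
position: [0.5418, -0.0798, 0.1955]
tool_rot: [3.135, 0.0, 1.221]
wrist_force: [-0.4, 0.3, -0.4]
opening: 0.0529
t 43.1 pos [ 0.5418 -0.0798  0.1955] rot [3.135 0.    1.221] F [-0.4  0.3 -0.4] op 0.0529 j [-0.36  0.41  1.38  0.    1.34 -0.01]
scene well -108 n 78 top 47.2 ab [2. 6.]
scene well -72 n 75 top 46.0 ab [3.6 2.6]
scene well -36 n 82 top 46.5 ab [3.8 2.9]
scene well 36 n 83 top 46.7 ab [-1.7  0.4]
scene well 72 n 86 top 46.1 ab [2.5 2.6]
side well -108 n 74 top 44.9 ab [-0.3  0.6]
side well -72 n 73 top 44.8 ab [ 0.9 -0.1]
side well -36 n 70 top 45.3 ab [0.7 1.7]
side well 36 n 41 top 44.6 ab [-2.2 -2.7]
side well 72 n 55 top 45.8 ab [-3.  1.]
to (545, 200, 230) d [264.  -91.3 -38.6] rot [-0.1 -0.  -0.1]
scenew 95 171 [549.7 321. ] 23.2 100.0
scenew 62 223 [549.  317.7] 38.2 69.0
sidew 95 72 [545.  317.8] 23.5 100.0
sidew 62 9 [539.9 290.2] 6.5 67.9
```

```bash

python3 -m jog '[{"dx":30,"dy":-10,"dz":-10,"ax":0,"ay":0,"az":0,"jaw":60},{"dx":45,"dy":-16,"dz":-15,"ax":0,"ay":0,"az":0,"jaw":60},{"dx":48,"dy":-17,"dz":-10,"ax":0,"ay":0,"az":0,"jaw":60},{"dx":48,"dy":-17,"dz":0,"ax":0,"ay":0,"az":0,"jaw":80},{"dx":48,"dy":-17,"dz":0,"ax":0,"ay":0,"az":0,"jaw":80},{"dx":48,"dy":-17,"dz":0,"ax":0,"ay":0,"az":0,"jaw":80},{"dx":48,"dy":-17,"dz":0,"ax":0,"ay":0,"az":0,"jaw":80},{"dx":40,"dy":-13,"dz":0,"ax":0,"ay":0,"az":0,"jaw":80},{"dx":21,"dy":-7,"dz":0,"ax":0,"ay":0,"az":0,"jaw":80},{"dx":0,"dy":0,"dz":0,"ax":0,"ay":0,"az":0,"jaw":80}]'
python3 -m jog '[{"dx":0,"dy":0,"dz":0,"ax":0,"ay":0,"az":0,"jaw":80}]'
cat > dial.py <<'E'
from h import *
def dial(tag):
    d=snap('wrist',tag);P=cloud(d)*1000
    q=P.reshape(-1,3)
    for lo,hi,nm in ((97,104,'cap'),(65,73,'ring')):
        Q=q[(q[:,2]>lo)&(q[:,2]<hi)&(np.hypot(q[:,0]-547,q[:,1]-318)<45)]
        r=cv2.minEnclosingCircle(Q[:,:2].astype(np.float32)); print(nm,len(Q),np.round(r[0],1),round(r[1],1),np.median(Q[:,2]).round(1),'mean',Q.mean(0).round(1))
    # rectified top view at z=69.5 (ring) & 100 (cap), 10 px/mm /2
    c=np.array([547.,318.]); out=[]
    for z in (69,100):
        n=380; yy,xx=np.mgrid[:n,:n]; X=np.stack([c[0]+(n/2-yy)*.22,c[1]+(n/2-xx)*.22,np.full((n,n),z)],-1)/1000
        uv=proj(d,X).astype(np.float32); out.append(cv2.remap(d['img'],uv[...,0],uv[...,1],cv2.INTER_CUBIC))
    cv2.imwrite(f'pics/{tag}t.png',np.hstack(out)) # up=+x, left=+y
E
python3 - <<'E'
from dial import *
state(); dial('w8')
E
```

```text
t: 44.5
position: [0.5463, 0.3191, 0.2261]
tool_rot: [-3.14, 0.001, 1.222]
wrist_force: [-0.2, -0.4, -0.4]
opening: 0.0704
t: 44.62
position: [0.5467, 0.3174, 0.227]
tool_rot: [-3.141, 0.001, 1.22]
wrist_force: [-0.6, -0.2, 0.3]
opening: 0.0705
t 44.62 pos [0.5467 0.3174 0.227 ] rot [-3.141e+00  1.000e-03  1.220e+00] F [-0.6 -0.2  0.3] op 0.0705 j [ 0.34  0.54  1.07 -0.    1.54  0.69]
cap 1372 [548.2 320.3] 21.8 100.9 mean [548.7 321.1 101. ]
ring 1804 [546.  319.3] 38.3 70.0 mean [550.4 326.7  70. ]
```

View pics/w8t.png

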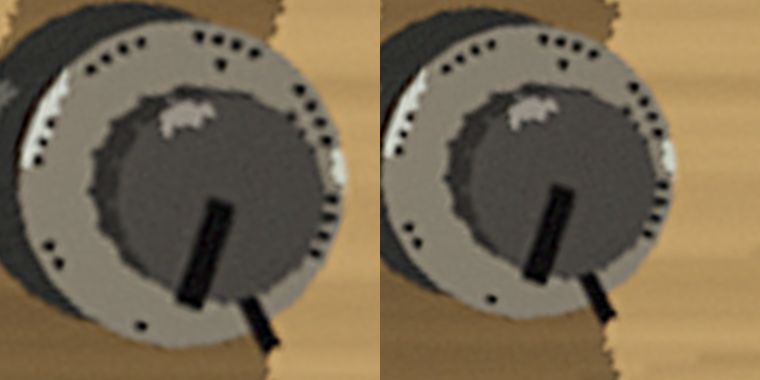

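The rectified view shows the zero bar at lower right (260,325) and the one-dot mark at (140,326). The pointer runs towards (190,300), so the cap is at 1 and has to turn 180° clockwise. I'm winding the wrist back 90° first, then gripping.

```bash

python3 -m jog '[{"dx":2.2,"dy":-0.5,"dz":0,"ax":0,"ay":0,"az":-9,"jaw":80},{"dx":0,"dy":0,"dz":0,"ax":0,"ay":0,"az":-9,"jaw":80},{"dx":0,"dy":0,"dz":0,"ax":0,"ay":0,"az":-9,"jaw":80},{"dx":0,"dy":0,"dz":0,"ax":0,"ay":0,"az":-9,"jaw":80},{"dx":0,"dy":0,"dz":0,"ax":0,"ay":0,"az":-9,"jaw":80},{"dx":0,"dy":0,"dz":0,"ax":0,"ay":0,"az":-9,"jaw":80},{"dx":0,"dy":0,"dz":0,"ax":0,"ay":0,"az":-9,"jaw":80},{"dx":0,"dy":0,"dz":0,"ax":0,"ay":0,"az":-9,"jaw":80},{"dx":0,"dy":0,"dz":0,"ax":0,"ay":0,"az":-9,"jaw":80},{"dx":0,"dy":0,"dz":0,"ax":0,"ay":0,"az":-9,"jaw":80}]'
python3 -m jog '[{"dx":0,"dy":0,"dz":0,"ax":0,"ay":0,"az":0,"jaw":80},{"dx":0,"dy":0,"dz":0,"ax":0,"ay":0,"az":0,"jaw":80}]'
python3 - <<'E'
from dial import *
state(); dial('w9'); to(547,319.7,76,160)
E
```

```text
t: 45.92
position: [0.5471, 0.3195, 0.2276]
tool_rot: [3.142, 0.0, 2.795]
wrist_force: [-0.3, 0.2, 0.2]
opening: 0.0702
t: 46.18
position: [0.547, 0.3203, 0.2275]
tool_rot: [3.142, 0.0, 2.788]
wrist_force: [-0.8, -0.0, -0.1]
opening: 0.0706
t 46.17 pos [0.547  0.3203 0.2275] rot [3.142 0.    2.788] F [-0.8 -0.  -0.1] op 0.0706 j [ 0.34  0.54  1.06 -0.    1.54 -0.87]
cap 1340 [547.7 320. ] 22.0 101.1 mean [547.1 319.8 101.2]
ring 1792 [545.5 318.2] 38.2 70.2 mean [540.6 321.9  70.1]
to (547, 319.7, 76) d [ -0.3  -0.7 151.5] rot [ 0.   0.  -0.2]
```

```bash

python3 -m jog '[{"dx":0,"dy":-0.7,"dz":40,"ax":0,"ay":0,"az":0,"jaw":80},{"dx":0,"dy":0,"dz":50,"ax":0,"ay":0,"az":0,"jaw":80},{"dx":0,"dy":0,"dz":40,"ax":0,"ay":0,"az":0,"jaw":80},{"dx":0,"dy":0,"dz":16,"ax":0,"ay":0,"az":0,"jaw":80},{"dx":0,"dy":0,"dz":5,"ax":0,"ay":0,"az":0,"jaw":80},{"dx":0,"dy":0,"dz":0,"ax":0,"ay":0,"az":0,"jaw":80}]'
python3 -m jog '[{"dx":0,"dy":0,"dz":0,"ax":0,"ay":0,"az":0,"jaw":30},{"dx":0,"dy":0,"dz":0,"ax":0,"ay":0,"az":0,"jaw":30},{"dx":0,"dy":0,"dz":0,"ax":0,"ay":0,"az":0,"jaw":30},{"dx":0,"dy":0,"dz":0,"ax":0,"ay":0,"az":0,"jaw":30},{"dx":0,"dy":0,"dz":0,"ax":0,"ay":0,"az":0,"jaw":30}]'
```

```text
t: 46.98
position: [0.5472, 0.3205, 0.0776]
tool_rot: [3.14, 0.002, 2.791]
wrist_force: [0.2, 0.2, 1.2]
opening: 0.0706
t: 47.6
position: [0.5467, 0.3203, 0.0767]
tool_rot: [3.141, 0.0, 2.792]
wrist_force: [-0.7, -0.9, 3.4]
opening: 0.0412
```

```bash

python3 -m jog '[{"dx":0,"dy":0,"dz":0,"ax":0,"ay":0,"az":6,"jaw":30},{"dx":0,"dy":0,"dz":0,"ax":0,"ay":0,"az":6,"jaw":30},{"dx":0,"dy":0,"dz":0,"ax":0,"ay":0,"az":6,"jaw":30},{"dx":0,"dy":0,"dz":0,"ax":0,"ay":0,"az":6,"jaw":30},{"dx":0,"dy":0,"dz":0,"ax":0,"ay":0,"az":6,"jaw":30},{"dx":0,"dy":0,"dz":0,"ax":0,"ay":0,"az":6,"jaw":30},{"dx":0,"dy":0,"dz":0,"ax":0,"ay":0,"az":6,"jaw":30},{"dx":0,"dy":0,"dz":0,"ax":0,"ay":0,"az":6,"jaw":30},{"dx":0,"dy":0,"dz":0,"ax":0,"ay":0,"az":6,"jaw":30},{"dx":0,"dy":0,"dz":0,"ax":0,"ay":0,"az":6,"jaw":30}]'
python3 -m jog '[{"dx":0,"dy":0,"dz":0,"ax":0,"ay":0,"az":6,"jaw":30},{"dx":0,"dy":0,"dz":0,"ax":0,"ay":0,"az":6,"jaw":30},{"dx":0,"dy":0,"dz":0,"ax":0,"ay":0,"az":6,"jaw":30},{"dx":0,"dy":0,"dz":0,"ax":0,"ay":0,"az":6,"jaw":30},{"dx":0,"dy":0,"dz":0,"ax":0,"ay":0,"az":6,"jaw":30},{"dx":0,"dy":0,"dz":0,"ax":0,"ay":0,"az":6,"jaw":30},{"dx":0,"dy":0,"dz":0,"ax":0,"ay":0,"az":6,"jaw":30},{"dx":0,"dy":0,"dz":0,"ax":0,"ay":0,"az":6,"jaw":30},{"dx":0,"dy":0,"dz":0,"ax":0,"ay":0,"az":6,"jaw":30},{"dx":0,"dy":0,"dz":0,"ax":0,"ay":0,"az":6,"jaw":30}]'
```

```text
t: 48.85
position: [0.5475, 0.3209, 0.0768]
tool_rot: [3.139, -0.001, 1.741]
wrist_force: [3.2, 3.2, 0.5]
opening: 0.0412
t: 50.1
position: [0.5485, 0.3206, 0.0768]
tool_rot: [3.14, -0.004, 0.693]
wrist_force: [8.3, 1.6, -0.6]
opening: 0.0411
```

```bash

python3 -m jog '[{"dx":0,"dy":0,"dz":0,"ax":0,"ay":0,"az":6,"jaw":30},{"dx":0,"dy":0,"dz":0,"ax":0,"ay":0,"az":6,"jaw":30},{"dx":0,"dy":0,"dz":0,"ax":0,"ay":0,"az":6,"jaw":30},{"dx":0,"dy":0,"dz":0,"ax":0,"ay":0,"az":6,"jaw":30},{"dx":0,"dy":0,"dz":0,"ax":0,"ay":0,"az":6,"jaw":30},{"dx":0,"dy":0,"dz":0,"ax":0,"ay":0,"az":6,"jaw":30},{"dx":0,"dy":0,"dz":0,"ax":0,"ay":0,"az":6,"jaw":30},{"dx":0,"dy":0,"dz":0,"ax":0,"ay":0,"az":6,"jaw":30},{"dx":0,"dy":0,"dz":0,"ax":0,"ay":0,"az":6,"jaw":30},{"dx":0,"dy":0,"dz":0,"ax":0,"ay":0,"az":6,"jaw":30}]'
python3 -m jog '[{"dx":0,"dy":0,"dz":0,"ax":0,"ay":0,"az":0,"jaw":30},{"dx":0,"dy":0,"dz":0,"ax":0,"ay":0,"az":0,"jaw":30}]'
python3 -c "
from h import *
state();print(telemetry.observe()['moment'])"
```

```text
t: 51.35
position: [0.5486, 0.3196, 0.0768]
tool_rot: [-3.141, -0.004, -0.354]
wrist_force: [7.2, -5.3, 0.6]
opening: 0.041
t: 51.6
position: [0.5486, 0.3196, 0.0768]
tool_rot: [-3.141, -0.004, -0.351]
wrist_force: [8.1, -3.2, 0.1]
opening: 0.0413
t 51.6 pos [0.5486 0.3196 0.0768] rot [-3.141 -0.004 -0.351] F [ 8.1 -3.2  0.1] op 0.0413 j [ 0.34  0.67  1.27 -0.    1.19  2.26]
[-0.58113306 -0.99350309  0.02467133]
```

Rotation is complete. Next: release, retreat upward, then check the dial and the insert.

```bash

python3 -m jog '[{"dx":0,"dy":0,"dz":0,"ax":0,"ay":0,"az":0,"jaw":60},{"dx":0,"dy":0,"dz":0,"ax":0,"ay":0,"az":0,"jaw":80},{"dx":0,"dy":0,"dz":0,"ax":0,"ay":0,"az":0,"jaw":80},{"dx":0,"dy":0,"dz":-20,"ax":0,"ay":0,"az":0,"jaw":80},{"dx":0,"dy":0,"dz":-40,"ax":0,"ay":0,"az":0,"jaw":80},{"dx":0,"dy":0,"dz":-45,"ax":0,"ay":0,"az":0,"jaw":80},{"dx":0,"dy":0,"dz":-45,"ax":0,"ay":0,"az":0,"jaw":80},{"dx":0,"dy":0,"dz":0,"ax":0,"ay":0,"az":0,"jaw":80},{"dx":0,"dy":0,"dz":0,"ax":0,"ay":0,"az":0,"jaw":80}]'
python3 - <<'E'
from dial import *
from jars import *
state(); dial('w10'); wells()
a=load('sidew')['img'][155:245,200:300];b=load('scenew')['img'][180:250,220:345]
t=cv2.imread('pics/w10t.png')[:,:380]; A=cv2.resize(a,None,fx=4,fy=4,interpolation=2)[:360]
B=cv2.resize(b,None,fx=3.2,fy=3.2,interpolation=2)
o=np.zeros((600,800,3),np.uint8); o[:380,:380]=t; o[:360,400:800]=A; o[376:600,400:800]=B; cv2.imwrite('pics/c10.png',o)
E
```

```text
t: 52.72
position: [0.5461, 0.3202, 0.2254]
tool_rot: [3.141, 0.001, -0.35]
wrist_force: [0.6, -0.4, -0.8]
opening: 0.0705
t 52.73 pos [0.5461 0.3202 0.2254] rot [ 3.141e+00  1.000e-03 -3.500e-01] F [ 0.6 -0.4 -0.8] op 0.0705 j [0.34 0.54 1.07 0.   1.54 2.26]
cap 1375 [548.9 319.7] 22.2 101.0 mean [549.6 319.6 101. ]
ring 1839 [546.8 318.4] 38.4 70.0 mean [555.4 317.2  70. ]
scene well -108 n 75 top 46.1 ab [2.6 3.8]
scene well -72 n 75 top 46.3 ab [3.4 3.4]
scene well -36 n 80 top 46.8 ab [3.6 2.8]
scene well 36 n 81 top 46.2 ab [-2.6 -1.4]
scene well 72 n 85 top 46.7 ab [3.  3.8]
side well -108 n 75 top 45.1 ab [0.8 0.9]
side well -72 n 73 top 45.5 ab [ 0.6 -0.5]
side well -36 n 70 top 44.7 ab [1.  0.8]
side well 36 n 42 top 45.6 ab [-3.3 -3.3]
side well 72 n 60 top 45.1 ab [-0.3  1. ]
```

View pics/c10.png

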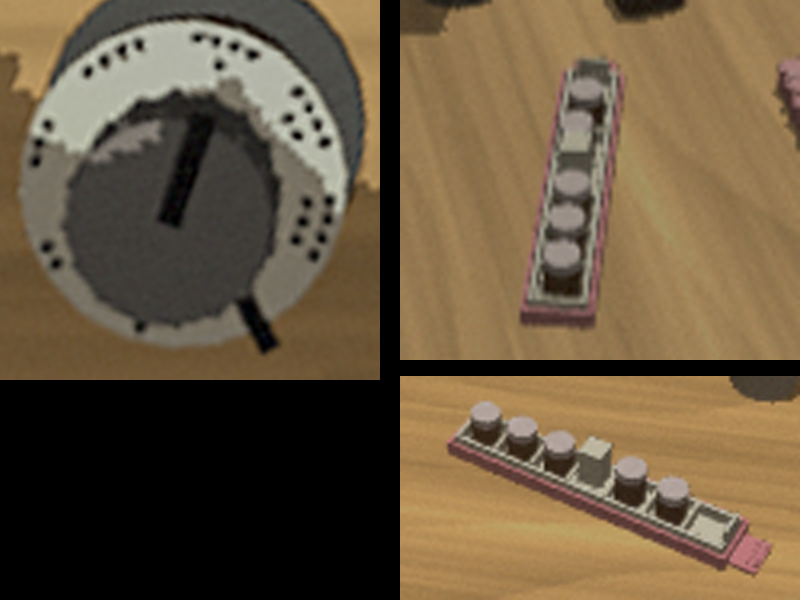

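The dial view shows the pointer ending at (200,118), on the five-dot mark, so the cap is at 5. All five jars stand in wells, but the lid in the +36 well has shifted by about 5 mm since it was placed. I'm going for a closer look.

```bash

python3 -m jog '[{"dx":15,"dy":30,"dz":0,"ax":0,"ay":0,"az":0,"jaw":60},{"dx":24,"dy":45,"dz":0,"ax":0,"ay":0,"az":0,"jaw":60},{"dx":24,"dy":45,"dz":0,"ax":0,"ay":0,"az":0,"jaw":60},{"dx":24,"dy":45,"dz":0,"ax":0,"ay":0,"az":0,"jaw":60},{"dx":18,"dy":35,"dz":0,"ax":0,"ay":0,"az":0,"jaw":60},{"dx":10,"dy":19,"dz":0,"ax":0,"ay":0,"az":0,"jaw":60},{"dx":0,"dy":0,"dz":0,"ax":0,"ay":0,"az":0,"jaw":60},{"dx":0,"dy":0,"dz":0,"ax":0,"ay":0,"az":0,"jaw":60}]'
cat > lid.py <<'E'
from h import *
def lids(tag):
    d=snap('wrist',tag);P=cloud(d)*1000; q=P[...,:2]-[577.1,21]; a=q@[.342,.94]; b=q@[.94,-.342]
    for k in (-108,-72,-36,36,72):
        m=(abs(a-k)<20)&(abs(b)<22)&(P[...,2]>38)&(P[...,2]<49)
        if m.sum()<40: continue
        z=np.median(P[m][:,2]); m&=abs(P[...,2]-z)<3.5
        Q=np.c_[a[m]-k,b[m],P[m][:,2]]; f=np.linalg.lstsq(np.c_[Q[:,:2],np.ones(len(Q))],Q[:,2],rcond=None)[0]
        c,r=cv2.minEnclosingCircle(Q[:,:2].astype(np.float32)); print(k,len(Q),'ctr ab',np.round(c,1),round(r,1),'z',round(z,1),'tilt deg',np.degrees(f[:2]).round(1))
    w=(P[...,2]>17)&(P[...,2]<23)&(abs(b)<21)&(abs(a)<128); print('walls z by a',[(k,round(float(np.median(P[w&(abs(a-k)<8)][:,2])),1)) for k in (-124,-90,-54,54,90,112) if (w&(abs(a-k)<8)).sum()>5])
    cv2.imwrite(f'pics/{tag}c.png',cv2.resize(d['img'][70:240,60:450],None,fx=2,fy=2,interpolation=2))
E
python3 - <<'E'
from lid import *
state(); lids('w11')
E
```

```text
t: 53.88
position: [0.5793, 0.0764, 0.2262]
tool_rot: [-3.141, 0.001, -0.349]
wrist_force: [1.0, 0.5, 0.5]
opening: 0.0533
t 53.88 pos [0.5793 0.0764 0.2262] rot [-3.141e+00  1.000e-03 -3.490e-01] F [1.  0.5 0.5] op 0.0533 j [-0.07  0.45  1.22  0.    1.47  1.85]
-108 436 ctr ab [2.  2.2] 13.7 z 44.9 tilt deg [-1.5 -0.3]
-72 423 ctr ab [2.4 1. ] 13.3 z 44.9 tilt deg [-1.  -0.2]
-36 421 ctr ab [2.9 1.2] 13.1 z 44.9 tilt deg [-1.  -0.3]
36 406 ctr ab [-2.4 -2.7] 13.3 z 45.1 tilt deg [-0.6  0.1]
72 414 ctr ab [1.4 1. ] 13.2 z 45.1 tilt deg [ 0.5 -0.8]
walls z by a [(-124, 20.8), (-90, 20.6), (-54, 20.6), (54, 21.0), (90, 20.6), (112, 20.9)]
```

View pics/w11c.png

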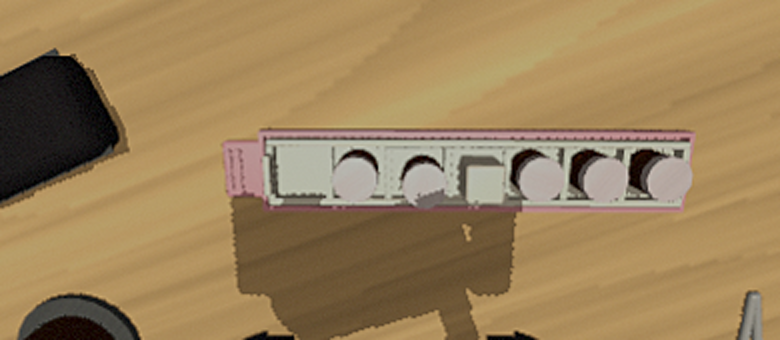

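The close view shows all five lids level (tilt 1.5° or less, all at 45 mm) and the insert's wall tops even. The +36 jar stands upright in the corner of its own well. I'll do one bystander check, then hand in.

```bash
python3 - <<'E'
from h import *
a=load('side0');d=snap('side','side9');e=load('scene0');g=snap('scene','scene9')
for nm,c,r in (('cup',(408,157),45),('organizer',(773,26),85),('case',(695,295),90),('lotion',(771,-250),45),('soap',(635,-479),55),('bottle',(547,319),50),('tweezers',(447,-75),60)):
    for A,B,n in ((a,d,'side'),(e,g,'scene')):
        o=[]
        for D in (A,B):
            P=cloud(D).reshape(-1,3)*1000; Q=P[(np.hypot(P[:,0]-c[0],P[:,1]-c[1])<r)&(P[:,2]>(4 if nm=='tweezers' else 12))&(P[:,2]<155)]; o.append(Q[:,:2].mean(0) if len(Q) else np.array([np.nan]*2))
        print(nm,n,np.round(o[1]-o[0],1),np.round(o[1]))
robot.hand_in()
E
```

```text
cup side [ 0.1 -0.2] [406. 151.]
cup scene [-0.4  0.2] [412. 157.]
organizer side [-0.1 -0.8] [769.  17.]
organizer scene [-0.  -0.2] [779.  29.]
case side [ 0.  -0.1] [688. 280.]
case scene [ 0.1 -0.2] [704. 296.]
lotion side [ 0.1 -0.1] [ 760. -263.]
lotion scene [-0.  -0.1] [ 783. -239.]
soap side [-0.2  0.1] [ 630. -483.]
soap scene [-0.5  0. ] [ 641. -475.]
bottle side [0.3 0.2] [546. 303.]
bottle scene [0.1 0.3] [564. 317.]
tweezers side [ 4.8 -7.3] [ 428. -109.]
tweezers scene [  0.9 -10.2] [441. -87.]
the job is handed in; nothing more can be done
```

The tweezers figure disagrees with the rest, so I'm checking it on the saved pictures.

```bash
python3 - <<'E'
from h import *
o=np.hstack([cv2.resize(load(n)['img'][225:275,155:225],(390,280),interpolation=2) for n in ('side0','side9')]); cv2.imwrite('pics/tw.png',o)
E
```

```text
(no output)
```

View pics/tw.png

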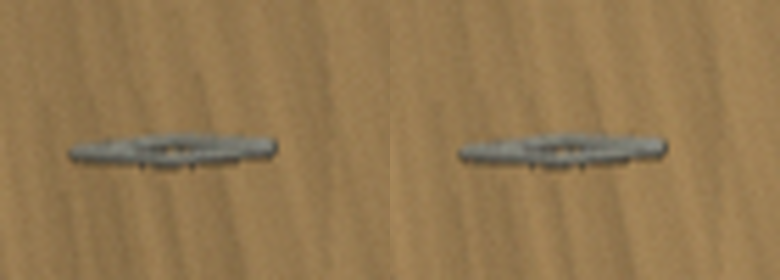

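The job is done and handed in at about 54 s, well under the 210 s limit. I lifted the insert out, turned it half a turn and seated it with its tab at the thumb ledge. Five jars were present; each now stands in its own well, and the counter cap is turned from 1 to 5.

**Last checks:**
- **Insert:** the wall tops read 20.6–21.0 mm along its length, against 20 mm for fully seated. The wrist camera reads about 0.7 mm high.
- **Jars:** all five lids are at about 45 mm (44 mm expected) and within about 1.5° of level.
- **Cap:** the pointer is on the five-dot mark to within about 1°.
- **Bystanders:** the cup, organizer, glasses case, lotion and soap moved less than 1 mm.

**Disagreements:**
- **Jar in the +36 well:** it shifted about 5 mm, into the corner of its well, after I placed it. The robot was not near it when that happened. It still stands upright at full depth, so I left it.
- **Tweezers:** the depth-based check showed a 5–10 mm shift. The before and after pictures, which I compared only after handing in, show them in exactly the same place, so I put the shift down to depth noise on a thin object.

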